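Fill the tea drawer so that it shuts

TASK

Pack the third low tea tin from the table into the open drawer of the pine tea chest beside the two that have drifted about in it - shove those aside to make room, and leave the taller tin on the table. Push home the lid of every tin in the drawer so that nothing stands above the rim, then push the drawer fully shut: the chest's top board sweeps just above the rim and must pass over the tins without catching hard on any. Leave everything else on the table undisturbed.

Things in the scene. Friction and masses are not known exactly. Their poses are not given: they have to be found in the camera images.
- cabinet: pine tea chest, fixed to the table; carcass 210 (x) x 224 (y) mm, 107 mm high with its top board; origin at the centre of its underside; its front, with the drawer, faces its own -x
- chest_top: the chest's top board, 220 (x) x 232 (y) x 14 mm, fixed; origin at the centre of the board's underside, 93 mm above the table and 2 mm above the drawer's rim; its front edge is 110 mm from the origin towards -x, flush with the carcass. A tin lid standing more than about 6 mm up catches on it
- drawer_floor (a point): on the drawer: centre of the inner floor of its tin bay, 17 mm above the table; z up, x into the chest (closing direction), y across. The bay measures 98 mm in x (-49 to +49) by 180 mm in y (-90 to +90), side walls 8 mm thick, rim 74 mm above the floor all round. Three low tins side by side, long sides along x, fill 162 of the 180 mm
- drawer_front (a point): on the drawer: middle of the outer face of its 14 mm thick front panel (220 mm wide), 34 mm above the bay's floor and 40 mm below the rim, 63 mm from the bay's centre towards the drawer's -x; axes as drawer_floor. Bare wood here; two brass knobs stand 17 mm out of the panel 60 mm to either side
- drawer (a joint): how far the drawer has been pushed in, in m: 0 = pulled out (the start, tin bay wholly clear of the chest, its near edge 40 mm in front of the top board), 0.138 = fully shut, the front panel lying against the carcass; slides with about 4 N of friction
- tin_a: low tea tin, starts in the drawer with its long side roughly along the drawer's x: tinplate body 90 (its x) x 54 (its y) x 48 mm tall; centred on top a fixed neck 40 (x) x 36 (y) x 16 mm tall, and in the neck a brass push-in lid 34 (x) x 30 (y) mm whose top is 70 mm above the tin's underside when home. About 0.25 kg. Origin: centre of the underside, z up
- tin_b: low tea tin, the same as tin_a, also starts in the drawer
- tin_c: low tea tin, the same as tin_a, starts standing on the table to the right of the chest
- tin_a_lid (a joint): lid of tin_a: how far this tin's lid stands up above fully home, in m (0 = home, at most 0.016); stiff push fit, slides down under about 5 N of straight push on its top and stays where it is left
- tin_b_lid (a joint): lid of tin_b: how far this tin's lid stands up above fully home, in m (0 = home, at most 0.016); stiff push fit, slides down under about 5 N of straight push on its top and stays where it is left
- tin_c_lid (a joint): lid of tin_c: how far this tin's lid stands up above fully home, in m (0 = home, at most 0.016); stiff push fit, slides down under about 5 N of straight push on its top and stays where it is left
- tall_tin: tea tin of the same outline and make but with a body 78 mm tall (neck top 94, lid top 100 mm above its underside): too tall for the drawer. It stands on the table to the right of the chest, and may have changed places with tin_c. Origin at the centre of the underside. Bystander: leave it where it is.
- tea_glass: tea glass in a steel holder, 72 mm across and 118 mm tall, its handle reaching 65 mm towards its x; stands between the tins and the chest. Origin at the centre of the underside. Bystander: leave it where it is.
- creamer: small white ceramic creamer, 74 mm across and 82 mm tall, handle reaching 60 mm towards its x. Origin at the centre of the underside. Bystander: leave it where it is.
- sugar_bowl: white lidded sugar bowl, 100 mm across, 96 mm tall, left of the chest. Origin at the centre of the underside. Bystander: leave it where it is.
- teapot: small white ceramic teapot, 108 mm across the body, 114 mm tall, spout reaching 85 mm towards its x and handle 85 mm towards its -x; front left of the drawer. Origin at the centre of the underside. Bystander: leave it where it is.
- coasters: stack of red plastic coasters, 88 mm across, 35 mm tall, on top of the tea chest. Origin at the centre of the underside. Bystander: leave it where it is.
Mind the look-alikes: they are no part of the job. Leave any turquoise look-alike of the tin_c alone. Leave any green look-alike of the tin_a alone.

How it is judged:
By the outcome, as a careful person would: the job done as asked, in the order asked, and still so for the second after the job is handed in, with the robot touching nothing.
It also fails if it takes over 62 s, if anything falls off the work surface, if the arm or the gripper's body presses on something with over 40 N, if the wrist force passes 120 N, or if a joint passes its speed limit or range.

ROBOT

A 6-joint arm with a two-finger parallel gripper is mounted at the origin on the work surface. World frame = base frame: x ahead of the robot, y to its left, z up, the work surface at z = 0. Lengths are in mm, angles in rad, forces in N, time in s.
With the tool pointing down it reaches from about 275 to 750 mm from the base axis. Payload 10.2 kg.
Tool frame: the origin (TCP) lies midway between the tips of the shut fingers; the grasp point (between the pads) lies 19 mm behind it (ctrl.grip_depth is the distance from the TCP to the grasp point, in mm); y points along the fingers, x is the direction in which the jaws open and shut, and the axes are right-handed (so a half turn about y gives the same grasp; the last joint's range is limited). The gripper opens to 85 mm and grips with 20 to 120 N. Pads are 22 mm wide; open, the fingers measure 114 mm over their backs; the gripper's body (76 mm by 85 mm) begins 54 mm behind the grasp point. The pads swing forward as they close: fully open they stand 13 mm farther back than shut.
Start: joints at [-1.499, 0.313, 1.498, -0, 1.331, -0.223], TCP at [152.525, -502.361, 197.994] pointing down, gripper open.
Joint ranges: [-2.94, 2.94], [-0.97, 2.17], [0.19, 2.56], [-1.23, 4.37], [0.02, 3.11], [-2.88, 2.88]. Speed limits (rad/s): [2.39, 2.39, 3.01, 3.14, 3.14, 3.14].

INTERFACE

Orientations are given as a unit quaternion [w, x, y, z].
In Python, from rig import ctrl gives the robot as it stands. The module is installed in compiled form; this text tells all that it offers.
- The arm moves only by the tool drive_tool, never from a script. Its arguments are lists of equal length, an entry for each row: "gripper": the closure, from 0 (fully open) to 1 (shut); "offset": the shift along the tool's x, y, z in m, a list of three; "turn": the turn about the tool's y in degrees. In form: {"gripper": [gripper, ...], "offset": [[tx, ty, tz], ...], "turn": [turn, ...]}. A call has 1 to 20 rows; each row shifts and turns the commanded pose from where the row before left it, along the tool's axes as they then stand; what a row does not reach is not made up. A row lasts 1/12 s, in which the tool goes at most 41.7 mm and 7.16 degrees, less where a joint would pass 70% of its speed; a pose out of reach is approached as far as the arm can. A call is refused whole if a number of a shift passes 0.0417 or a number of a turn 7.16, either way. A call with a gripper value outside its range is refused whole. The fingers move at their own pace and stop on an object; "force" is the grip in N (left out, the last holds). Time passes only in rows, so rows that do not move let the fingers close. It gives the time, the measured TCP pose, the force and the opening at its end, in the units of the state.
- ctrl.sense(): the state, without advancing time (a new reading comes with each control period).
- ctrl.capture(name): name is "side" or "top"; returns (picture, depth): 420x560x3 uint8, red, green, blue; 420x560 float32, mm along the optical axis (not along the pixel's ray), 0 where there is no reading.
- ctrl.camera_params(name): a dict with "fovy" (degrees; the focal length in pixels is half the picture's height over the tangent of half this angle, whatever the lens; pixels are square), "cx", "cy" (the principal point, pixels), "view" (4x4, takes a point from world to camera coordinates). Camera axes: x right, y down, z forward; pixel columns grow to the right and rows downward; lengths in mm; the calibration is good to about 2 mm. A picture is of the moment at which its call begins. camera_params takes no time and is no camera call.
- ctrl.finish_job(): hands the job in, once; it reports no verdict.
Trained networks look in the newest picture that a camera, given by its name, has taken for a name from the list of things; names that differ only in an ending like _2 or _b are one class to them, and where a whole thing is asked for, a point or a joint stands for the part that bears it (a point fixed in the world has none). Each returns a list of dicts, best first, with "score" (0 to 1); they miss things now and then, are a little off and sometimes report something else, mostly with a low value. They report only what shows in the picture. A call takes as long as a camera call. They do not tell look-alikes from the thing itself.
- ctrl.boxes_of(camera, query): "centre" ([x, y, z] in mm, in the coordinates of the camera as it stood for that picture, good to about 4 mm: the middle of the surface that is visible of it).
- ctrl.regions_of(camera, query): "mask" (420x560 bool, what is visible of it).
- ctrl.pinpoint(camera, query): "centre" ([x, y, z] in mm, in the coordinates of the camera as it stood for that picture, good to about 4 mm: a listed point, or the origin of a listed thing).
The state is a dict: "time_s": time; "joints": joint angles; "dq": joint speeds; "tau": joint torques, N m; "eef_pos": TCP position; "ee_rot": TCP orientation; "force": force on the tool from outside, world axes, zero at the start; "wrist_torque": the same for the moment, N m; "grip_width": opening from 0.0 (shut) to 1.0 (fully open).
Only numpy, scipy, OpenCV 4.12 (cv2) and the standard library are available. Lean on these libraries where they do the work, as an engineer would, in place of code of your own. Each camera call takes 0.05 s, during which the arm holds its last target.

## Working session

There is one attempt and no reset: what is moved stays moved. The work goes in short steps, Python scripts to look and compute and a tool call to move; the robot and the scene stay as the last step left them, time stands still between calls to the robot, and variables do not carry over. Pictures are saved under pics/ and viewed, and the job is handed in when it is done.

Besides the shell and the picture viewer there is one more tool, called after "Call:" as name([rows], argument=value, ...), one row to a line, values as JSON. drive_tool: Moves the arm, as the interface text tells. Its arguments: {"type":"object","properties":{"gripper":{"type":"array","items":{"type":"number"}},"offset":{"type":"array","items":{"type":"array","items":{"type":"number"}}},"turn":{"type":"array","items":{"type":"number"}},"force":{"type":"number"}},"required":["gripper","offset","turn"]}

```bash
mkdir -p pics
cat > h.py <<'E'
import numpy as np, cv2
from rig import ctrl
def cap(n,fn=None):
    p,d=ctrl.capture(n)
    if fn: cv2.imwrite('pics/'+fn,p[:,:,::-1])
    return p,d
def cam(n):
    c=ctrl.camera_params(n); f=210/np.tan(np.radians(c['fovy'])/2); return c,f,np.array(c['view'])
def world(n,d):
    c,f,V=cam(n); v,u=np.mgrid[:420,:560]
    P=np.stack([(u-c['cx'])/f*d,(v-c['cy'])/f*d,d,np.ones_like(d)],-1)
    return (P@np.linalg.inv(V).T)[...,:3]
def c2w(n,p):
    return (np.linalg.inv(cam(n)[2])@np.r_[p,1])[:3]
E
python3 - <<'E'
from h import *
print(ctrl.sense())
for n in('side','top'):
    p,d=cap(n,n+'0.png'); print(n,cam(n)); np.save(n+'0.npy',d); print((d==0).mean())
E
```

```text
{'time_s': 0.0, 'joints': array([-1.49939544e+00,  3.13431834e-01,  1.49843044e+00,  6.36943207e-07,
        1.33099648e+00, -2.23410480e-01]), 'dq': array([ 1.19595036e-03,  5.95349167e-04, -2.74147070e-03,  3.73830926e-05,
        3.64460908e-04,  9.35376391e-05]), 'tau': array([-1.72126442e-03, -4.12269366e+01, -2.59746355e+01, -3.34949391e-04,
        4.10913635e-03, -6.25017563e-06]), 'eef_pos': array([ 152.50533969, -502.0530576 ,  197.44689812]), 'ee_rot': array([ 0.56835359, -0.56767401,  0.42143287, -0.42085004]), 'force': array([-0.3578509 ,  0.79086635, -0.14113055]), 'wrist_torque': array([-0.04037778,  0.0119265 , -0.01663911]), 'grip_width': 1.0016282105553571}
side ({'fovy': 43.47687548467705, 'cx': 278.24756147260166, 'cy': 209.70418801708044, 'view': array([[ 8.19485732e-01, -5.72770192e-01,  1.94278531e-02,
        -4.78288175e+02],
       [-3.87954041e-01, -5.79375249e-01, -7.16809586e-01,
         2.77792122e+02],
       [ 4.21823182e-01,  5.79878115e-01, -6.96998261e-01,
         1.48040709e+03],
       [ 0.00000000e+00,  0.00000000e+00,  0.00000000e+00,
        
[... 545 characters left out ...]
7e-01,  6.09770814e-03,
        -4.17271035e+01],
       [-9.97432810e-01, -5.97295534e-03, -7.13590402e-02,
         5.71454562e+02],
       [ 7.13930351e-02, -5.68587745e-03, -9.97432056e-01,
         1.42074862e+03],
       [ 0.00000000e+00,  0.00000000e+00,  0.00000000e+00,
         1.00000000e+00]])}, np.float64(523.225694514366), array([[ 5.55187837e-03, -9.99965997e-01,  6.09770814e-03,
        -4.17271035e+01],
       [-9.97432810e-01, -5.97295534e-03, -7.13590402e-02,
         5.71454562e+02],
       [ 7.13930351e-02, -5.68587745e-03, -9.97432056e-01,
         1.42074862e+03],
       [ 0.00000000e+00,  0.00000000e+00,  0.00000000e+00,
         1.00000000e+00]]))
0.003907312925170068
```

View pics/side0.png

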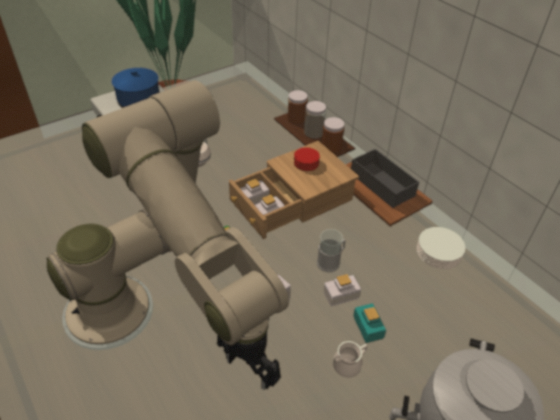

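View pics/top0.png

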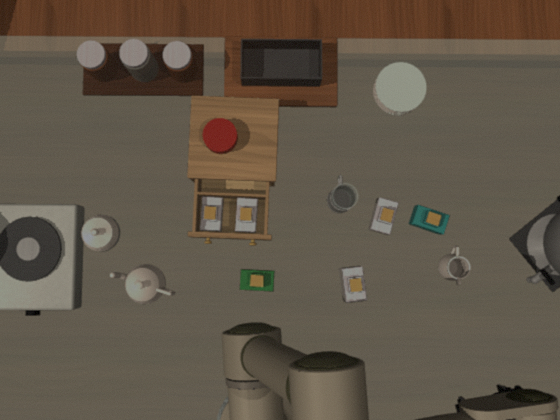

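The top view shows the chest at about (235,140), with the drawer below it holding two white tins at (211,213) and (246,214). There are white tins on the table at (385,215) and (353,284), a turquoise one at (430,219) and a green one at (257,280). Next I'll measure heights to tell the low tin from the tall one.

```bash
cat >> h.py <<'E'
def rect(W,m):
    pts=W[m][:,:2].astype(np.float32); (c,s,a)=cv2.minAreaRect(pts); return np.round(c,1),np.round(s,1),round(a,1)
E
python3 - <<'E'
from h import *
d=np.load('top0.npy'); W=world('top',d); p=cv2.imread('pics/top0.png')
big=cv2.resize(p[170:310,180:470],None,fx=2.7,fy=2.7,interpolation=cv2.INTER_CUBIC); cv2.imwrite('pics/crop0.png',big)
for nm,(u,v) in dict(w1=(385,215),w2=(353,284),turq=(430,219),green=(257,280),a=(211,213),b=(246,214)).items():
    w=W[v-26:v+27,u-26:u+27]; z=w[...,2].reshape(-1)
    print(nm,np.histogram(z,bins=np.arange(-5,120,5))[0], 'at',W[v,u].round(1))
for q in ['tin_a','tin_c','tall_tin','drawer_floor','drawer_front','cabinet','chest_top','tea_glass','creamer','teapot']:
    for r in ctrl.pinpoint('top',q)[:5]: print(q,round(r['score'],2),c2w('top',r['centre']).round(1))
E
```

```text
w1 [1068  671   52   18   13   23   14   16   26  137  255   64   17   29
   21   68   69    5    0    0    0    0    0    0] at [ 570.8 -328.6   73.7]
w2 [1040  675   54    7   11    7    7   10    9    9   11   10   12   13
   17  126  306   65    9   55   97   56    0    0] at [ 389.8 -238.6  100.4]
turq [1088  634   50   18   17   15   16   24   22  143  242   74   20   58
   89   45    6    0    0    0    0    0    0    0] at [ 561.3 -450.2   67.1]
green [1036  798   76    3    1    2    1    2    7  117  289   70   16   39
   99   53    3    0    0    0    0    0    0    0] at [397.   10.1  66.6]
a [242 160  39 245 391  95  18  23  30  23  38  42  87 322 186  45  57  56
 334 290  33   0   0   0] at [572.3 131.6  87.6]
b [145  94  44 339 529 127  14  16  23  19  27  32  71 318 172  28  39  55
 272 329  67   1   0   0] at [569.6  39.4  95.2]
tin_a 0.9 [ 572.7 -333.3    1.5]
tin_a 0.73 [573.8 137.7  15.3]
tin_a 0.71 [512.1  82.   49.2]
tin_a 0.7 [396.7  14.    3.6]
tin_a 0.63 [ 567.8 -461.5    3.2]
tin_c 0.9 [ 572.7 -333.3    1.5]
tin_c 0.73 [573.8 137.7  15.3]
tin_c 0.71 [512.1  82.   49.2]
tin_c 0.7 [396.7  14.    3.6]
tin_c 0.63 [ 567.8 -461.5    3.2]
tall_tin 0.67 [ 389.  -246.3    0.4]
drawer_floor 0.91 [572.7  80.4  21.5]
drawer_front 0.82 [512.8  82.6  48.5]
drawer_front 0.42 [774.4  75.8  90.9]
cabinet 0.78 [767.1  76.6  -1.1]
cabinet 0.72 [520.3 435.5   1.1]
cabinet 0.51 [509.   84.1  48.7]
chest_top 0.86 [774.2  75.7  88.8]
tea_glass 0.72 [ 6.205e+02 -2.141e+02 -1.000e-01]
tea_glass 0.44 [ 573.1 -332.6   -1.4]
creamer 0.64 [ 436.1 -517.7   -1.7]
teapot 0.73 [387.7 310.   -0.7]
teapot 0.65 [510.8  84.7  47.6]
```

View pics/crop0.png

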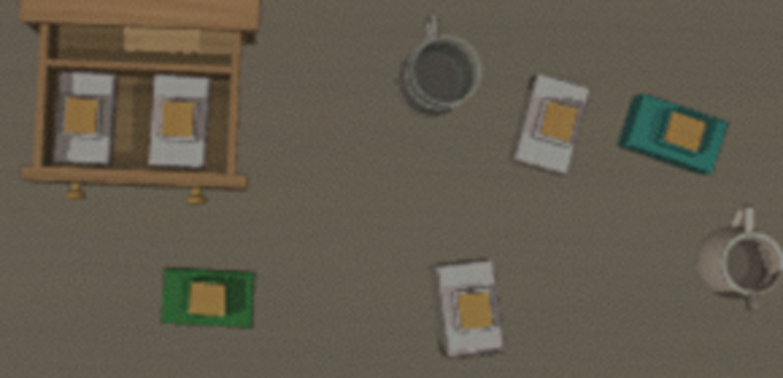

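Two white tins stand on the table. The one at (385,215) has its body top at about 48 mm, so it is low and is tin_c. The one at (353,284) has its body top at about 78 mm, so it is tall_tin. The turquoise (430,219) and green (257,280) tins are look-alikes, and the crop confirms their colours. Next come precise poses.

```bash
cat > meas.py <<'E'
from h import *
def tin(W,u,v,r,zb,ht=(10,12)):
    w=W[v-r:v+r+1,u-r:u+r+1]; z=w[...,2]
    # lid
    out={}
    m=(z>zb+58)&(z<zb+95); out['lidz']=np.round(np.percentile(z[m],[10,50,90]),1) if m.any() else None
    if m.any(): out['lid']=rect(w,m)
    m=(z>zb+41)&(z<zb+54)
    n,l,s,_=cv2.connectedComponentsWithStats(m.astype(np.uint8))
    k=1+np.argmax(s[1:,4]); m=l==k; out['body']=rect(w,m); out['bz']=np.median(z[m]).round(1)
    return out
E
python3 - <<'E'
from meas import *
for n in ['top','side']:
    d=np.load(n+'0.npy'); W=world(n,d)
    if n=='top':
        print('c',tin(W,385,215,24,0)); print('a',tin(W,211,213,20,17)); print('b',tin(W,246,214,20,17))
        fl=W[180:240,190:275]; 
        # rim: z 85..95
        ii=[W[v,232].round(0) for v in range(176,246,2)]; print(np.array(ii)[:,[0,2]].tolist())
        for v in (200,225):
            print([(u,*W[v,u].round(0)[1:]) for u in range(188,276,1)])
    else: 
        p=cv2.imread('pics/side0.png'); cv2.imwrite('pics/crop1.png',cv2.resize(p[140:240,220:370],None,fx=5,fy=5,interpolation=cv2.INTER_CUBIC))
E
```

```text
c {'lidz': array([62.2, 73.5, 77.9]), 'lid': (array([ 571.7, -332. ]), array([36.5, 39.8]), 73.2), 'body': (array([ 572. , -331.6]), array([56.5, 90.3]), 74.9), 'bz': np.float64(46.6)}
a {'lidz': array([80. , 89.1, 93.7]), 'lid': (array([572.5, 131. ]), array([105.9, 104.8]), 0.3), 'body': (array([574.7, 140. ]), array([64.5, 92.9]), 87.0), 'bz': np.float64(63.7)}
b {'lidz': array([81.5, 90.5, 95.3]), 'lid': (array([570.3,  39.7]), array([106.1, 105.1]), 0.4), 'body': (array([572.1,  41.3]), array([54.5, 94.1]), 86.7), 'bz': np.float64(63.6)}
[[668.0, 106.0], [663.0, 103.0], [671.0, 11.0], [664.0, 18.0], [659.0, 17.0], [652.0, 22.0], [648.0, 16.0], [642.0, 12.0], [637.0, 13.0], [623.0, 88.0], [619.0, 72.0], [619.0, 20.0], [614.0, 14.0], [608.0, 20.0], [603.0, 12.0], [597.0, 19.0], [592.0, 16.0], [586.0, 19.0], [581.0, 18.0], [575.0, 19.0], [570.0, 17.0], [564.0, 15.0], [558.0, 20.0], [553.0, 16.0], [547.0, 19.0], [542.0, 15.0], [536.0, 18.0], [531.0, 19.0], [525.0, 18.0], [517.0, 93.0], [512.0, 93.0], [507.0, 75.0], [504.0, 1.0], [498.0, -3.0], [493.0, 1.0]]
[(188, np.float64(206.0),
[... 6928 characters left out ...]
0)), (260, np.float64(4.0), np.float64(22.0)), (261, np.float64(2.0), np.float64(19.0)), (262, np.float64(-1.0), np.float64(16.0)), (263, np.float64(-4.0), np.float64(15.0)), (264, np.float64(-8.0), np.float64(88.0)), (265, np.float64(-10.0), np.float64(93.0)), (266, np.float64(-13.0), np.float64(91.0)), (267, np.float64(-15.0), np.float64(79.0)), (268, np.float64(-17.0), np.float64(-2.0)), (269, np.float64(-20.0), np.float64(-2.0)), (270, np.float64(-23.0), np.float64(4.0)), (271, np.float64(-26.0), np.float64(-1.0)), (272, np.float64(-29.0), np.float64(-3.0)), (273, np.float64(-31.0), np.float64(-4.0)), (274, np.float64(-34.0), np.float64(-6.0)), (275, np.float64(-37.0), np.float64(-0.0))]
```

```bash
ls pics
```

```text
crop0.png
crop1.png
side0.png
top0.png
```

View pics/crop1.png

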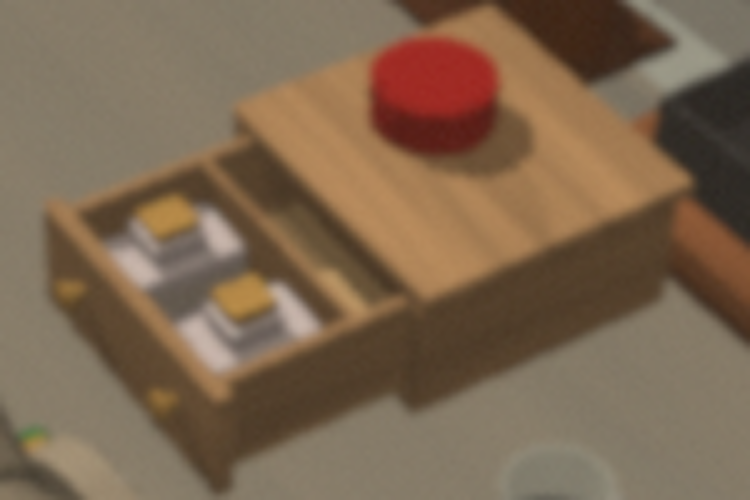

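```bash
cat > st.py <<'E'
from h import *
from scipy.spatial.transform import Rotation as R
s=ctrl.sense(); q=s['ee_rot']; M=R.from_quat([q[1],q[2],q[3],q[0]]).as_matrix()
def show():
    print('t',round(s['time_s'],2),'pos',s['eef_pos'].round(1),'F',s['force'].round(1),'g',round(s['grip_width'],3),'j6',s['joints'][[0,5]].round(2),'x-ang',np.degrees(np.arctan2(M[1,0],M[0,0])).round(2),'z-ang',np.degrees(np.arctan2(M[1,2],M[0,2])).round(2),'down',M[:,1].round(3))
def to(x,y,z,ang=None):
    d=M.T@(np.array([x,y,z])-s['eef_pos']); print('tool delta mm',d.round(1))
E
python3 - <<'E'
from st import *
show(); print(M.round(3))
d=np.load('top0.npy'); W=world('top',d)
p=cv2.imread('pics/top0.png')
# coasters
r=W[110:160,195:245]; m=r[...,2]>130; print('coast',cv2.minEnclosingCircle(r[m][:,:2].astype(np.float32)))
# chest board front edge
b=W[90:186,180:290]; m=(abs(b[...,2]-107)<7); m=cv2.morphologyEx(m.astype(np.uint8),cv2.MORPH_OPEN,np.ones((3,3)))>0; print('board',rect(b,m))
# drawer rim
b=W[180:246,185:280]; m=(b[...,2]>83)&(b[...,2]<100); 
n,l,st,_=cv2.connectedComponentsWithStats(m.astype(np.uint8)); k=1+np.argmax(st[1:,4]); print('rim',rect(b,l==k))
# front panel line
P=[]
for u in range(195,268,4):
    col=W[225:246,u]; k=col[col[:,2]>85]; 
    if len(k): P.append((k[:,1].mean(),k[:,0].min()))
print(np.polyfit(*np.array(P).T,1), np.degrees(np.arctan(np.polyfit(*np.array(P).T,1)[0])))
g=W[180:240,185:275]
for (u,v) in((211,213),(246,214),(385,215)):
    w=W[v-5:v+6,u-5:u+6,2]; print(np.median(w),W[v-8:v+9,u-8:u+9,2].mean(0).round(0))
E
```

```text
t 0.6 pos [ 152.5 -502.4  198. ] F [ 0.2 -0.   0.3] g 0.997 j6 [-1.5  -0.22] x-ang -73.11 z-ang 16.89 down [ 0.  0. -1.]
[[ 0.29   0.     0.957]
 [-0.957  0.     0.29 ]
 [-0.    -1.     0.   ]]
coast ((639.7361450195312, 47.06242752075195), 187.6118621826172)
board (array([769. ,  75.2]), array([232.1, 220.3]), 88.1)
rim (array([582.1,  82.8]), array([220.1, 152.4]), 89.2)
[1.96893702e-02 5.00671399e+02] 1.1279720696780136
90.17214479749032 [ 70.  83.  87.  87.  86.  87.  86.  86. 166.  86.  86.  87.  84.  78.
  72.  65.  65.]
92.75785753623086 [ 64.  75.  86.  89.  89.  89.  89.  89.  89.  87. 249.  89.  88.  85.
  78.  64.  66.]
74.33191495692108 [ 48.  53.  56.  62.  66.  70.  69.  71. 153.  72.  72.  72.  69.  70.
  67.  60.  46.]
```

Call:
drive_tool([
  [0, 0, 0],
  [0, 0, 0],
  [0, 0, 0],
  [0, 0, 0],
  [0, 0, 0],
  [0, 0, 0],
  [0, 0, 0],
  [0, 0, 0],
  [0, 0, 0],
  [0, 0, 0],
], gripper=[1, 1, 1, 1, 1, 1, 1, 1, 1, 1], turn=[-7.12, -7.12, -7.12, -7.12, -7.12, -7.12, -7.12, -7.12, -7.12, -7.12], force=40)

```text
time_s: 1.43
eef_pos: [152.5, -502.4, 198.0]
ee_rot: [-0.707, 0.707, -0.01, 0.01]
force: [0.1, -0.4, 0.3]
grip_width: -0.0
```

Run:
```python
from st import *
show(); to(572,88.5,150)
```

```text
t 1.43 pos [ 152.5 -502.4  198. ] F [ 0.1 -0.4  0.3] g -0.0 j6 [-1.5  -1.47] x-ang -1.56 z-ang 88.44 down [ 0. -0. -1.]
tool delta mm [403.2  48.  602.1]
```

Call:
drive_tool([
  [0.0224, 0, 0.0334],
  [0.0224, 0, 0.0334],
  [0.0224, 0, 0.0334],
  [0.0224, 0, 0.0334],
  [0.0224, 0, 0.0334],
  [0.0224, 0, 0.0334],
  [0.0224, 0, 0.0334],
  [0.0224, 0, 0.0334],
  [0.0224, 0, 0.0334],
  [0.0224, 0, 0.0334],
  [0.0224, 0, 0.0334],
  [0.0224, 0, 0.0334],
  [0.0224, 0, 0.0334],
  [0.0224, 0, 0.0334],
  [0.0224, 0, 0.0334],
  [0.0224, 0, 0.0334],
  [0.0224, 0, 0.0334],
  [0.0224, 0, 0.0334],
  [0, 0, 0],
], gripper=[1, 1, 1, 1, 1, 1, 1, 1, 1, 1, 1, 1, 1, 1, 1, 1, 1, 1, 1], turn=[0, 0, 0, 0, 0, 0, 0, 0, 0, 0, 0, 0, 0, 0, 0, 0, 0, 0, 0.34])

```text
time_s: 3.02
eef_pos: [577.5, 90.1, 196.9]
ee_rot: [0.708, -0.706, 0.012, -0.012]
force: [-1.0, -0.3, 0.5]
grip_width: 0.003
```

Run:
```python
from st import *
show(); to(572,88.5,110)
p,d=cap('side','side1.png'); cap('top','top1.png')
```

```text
t 3.02 pos [577.5  90.1 196.9] F [-1.  -0.3  0.5] g 0.003 j6 [-0.05 -0.01] x-ang -1.98 z-ang 88.02 down [ 0.     0.001 -1.   ]
tool delta mm [-5.4 86.9 -1.9]
```

View pics/side1.png

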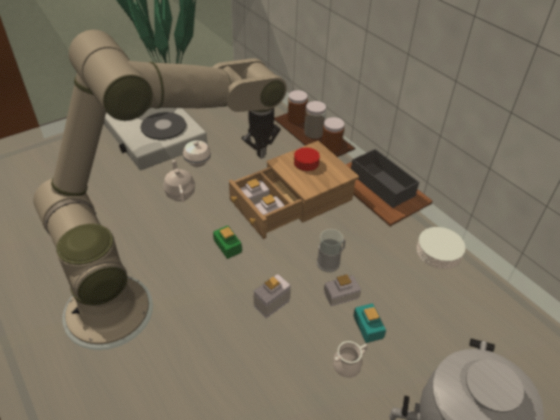

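Side view: the shut gripper is over the drawer at about (262,150). The tall tin at (272,293) is clearly taller than tin_c at (342,288). Now I'll lower into the gap between the drawer tins.

Call:
drive_tool([
  [-0.0025, 0.03, -0.001],
  [-0.0025, 0.03, -0.001],
  [0, 0.027, 0],
  [0, 0, 0],
  [0, 0, 0],
], gripper=[1, 1, 1, 1, 1], turn=[0, 0, 0, 0, 0])

```text
time_s: 3.53
eef_pos: [569.9, 82.3, 111.2]
ee_rot: [-0.707, 0.707, -0.015, 0.014]
force: [0.4, -0.4, 1.3]
grip_width: -0.002
```

Run:
```python
from st import *
show(); to(572,88.5,36)
p,d=cap('side','side2.png'); 
cv2.imwrite('pics/side2c.png',cv2.resize(cv2.imread('pics/side2.png')[90:240,210:360],None,fx=4,fy=4,interpolation=cv2.INTER_CUBIC))
```

```text
t 3.53 pos [569.9  82.3 111.2] F [ 0.4 -0.4  1.3] g -0.002 j6 [-0.06 -0.02] x-ang -2.32 z-ang 87.68 down [-0.001 -0.    -1.   ]
tool delta mm [ 1.9 75.2  6.3]
```

View pics/side2c.png

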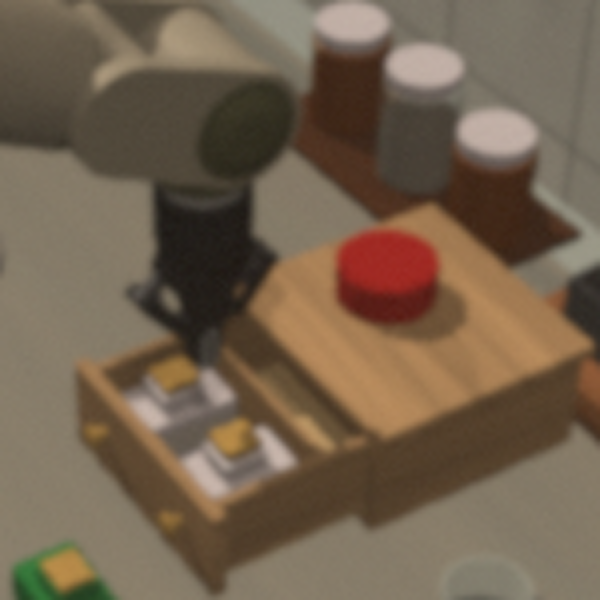

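Clear of the lids, with the finger above the gap. I'll correct by +6 mm and go down.

Call:
drive_tool([
  [0.002, 0.0, 0.006],
  [0, 0.01, 0],
  [0, 0.02, 0],
  [0, 0.023, 0],
  [0, 0.022, 0],
  [0, 0, 0],
], gripper=[1, 1, 1, 1, 1, 1], turn=[0, 0, 0, 0, 0, 0])

```text
time_s: 4.08
eef_pos: [570.6, 89.4, 32.5]
ee_rot: [0.707, -0.707, 0.016, -0.012]
force: [-0.1, -0.6, 0.5]
grip_width: 0.0
```

Call:
drive_tool([
  [0, 0, 0.004],
  [0, 0, 0.004],
  [0, 0, 0.003],
  [0, 0, 0.003],
  [0, 0, 0],
], gripper=[1, 1, 1, 1, 1], turn=[0, 0, 0, 0, 0])

```text
time_s: 4.5
eef_pos: [573.7, 103.9, 36.9]
ee_rot: [0.707, -0.707, 0.013, -0.014]
force: [1.5, 0.7, -0.4]
grip_width: 0.003
```

Call:
drive_tool([
  [0, 0, 0.002],
  [0, 0, 0.001],
  [0, 0, 0],
], gripper=[1, 1, 1], turn=[0, 0, 0])

```text
time_s: 4.75
eef_pos: [573.4, 106.3, 36.2]
ee_rot: [0.707, -0.707, 0.014, -0.014]
force: [-0.1, 0.4, -0.3]
grip_width: -0.003
```

Run:
```python
from st import *
show(); p,d=cap('top','top3.png'); np.save('top3.npy',d); W=world('top',d)
for v in (200,207,222): print(v,[(u,*W[v,u].round(0).astype(int)) for u in list(range(192,206,1))+list(range(215,232))])
cap('side','side3.png')
cv2.imwrite('pics/side3c.png',cv2.resize(cv2.imread('pics/side3.png')[90:240,210:360],None,fx=4,fy=4,interpolation=cv2.INTER_CUBIC))
```

```text
t 4.75 pos [573.4 106.3  36.2] F [-0.1  0.4 -0.3] g -0.003 j6 [-0.02  0.02] x-ang -2.24 z-ang 87.76 down [ 0. -0. -1.]
200 [(192, np.int64(578), np.int64(139), np.int64(365)), (193, np.int64(578), np.int64(137), np.int64(366)), (194, np.int64(578), np.int64(135), np.int64(365)), (195, np.int64(578), np.int64(132), np.int64(367)), (196, np.int64(579), np.int64(131), np.int64(364)), (197, np.int64(578), np.int64(129), np.int64(366)), (198, np.int64(578), np.int64(126), np.int64(369)), (199, np.int64(579), np.int64(125), np.int64(364)), (200, np.int64(578), np.int64(122), np.int64(366)), (201, np.int64(578), np.int64(120), np.int64(366)), (202, np.int64(579), np.int64(118), np.int64(365)), (203, np.int64(578), np.int64(116), np.int64(367)), (204, np.int64(579), np.int64(114), np.int64(365)), (205, np.int64(579), np.int64(112), np.int64(365)), (215, np.int64(578), np.int64(91), np.int64(368)), (216, np.int64(579), np.int64(89), np.int64(363)), (217, np.int64(578), np.int64(86), np.int64(368)), (218, np.int64(579), np.int64(85), np.int64(365)), (219, np.int64(579), np.int64(82), np.int64(
[... 3118 characters left out ...]
4(534), np.int64(86), np.int64(342)), (219, np.int64(534), np.int64(84), np.int64(347)), (220, np.int64(533), np.int64(81), np.int64(350)), (221, np.int64(534), np.int64(80), np.int64(343)), (222, np.int64(534), np.int64(78), np.int64(343)), (223, np.int64(534), np.int64(76), np.int64(341)), (224, np.int64(534), np.int64(73), np.int64(344)), (225, np.int64(534), np.int64(71), np.int64(346)), (226, np.int64(534), np.int64(69), np.int64(347)), (227, np.int64(531), np.int64(62), np.int64(399)), (228, np.int64(531), np.int64(60), np.int64(397)), (229, np.int64(531), np.int64(58), np.int64(399)), (230, np.int64(531), np.int64(56), np.int64(397)), (231, np.int64(531), np.int64(54), np.int64(396))]
```

View pics/side3c.png

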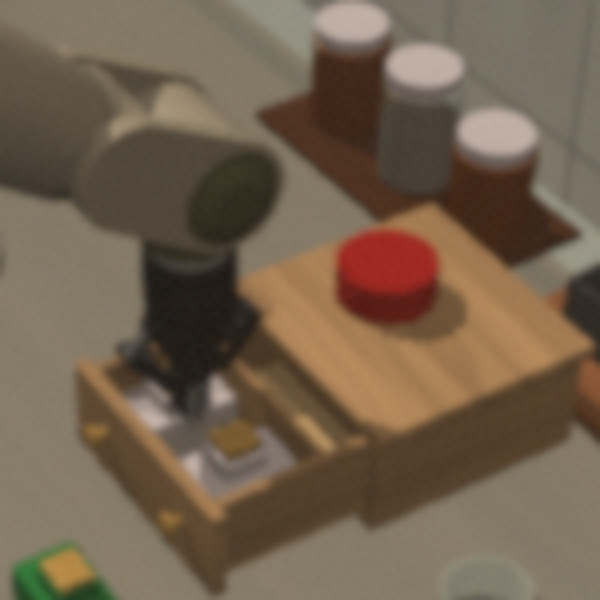

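The finger is against tin_a. I'll keep pushing until the wall is felt.

Call:
drive_tool([
  [0, 0, 0.0015],
  [0, 0, 0.001],
  [0, 0, 0],
], gripper=[1, 1, 1], turn=[0, 0, 0])

```text
time_s: 5.1
eef_pos: [573.6, 108.6, 36.1]
ee_rot: [-0.707, 0.707, -0.014, 0.014]
force: [-0.1, -2.0, 1.1]
grip_width: -0.0
```

Call:
drive_tool([
  [0, 0, 0.001],
  [0, 0, 0.001],
  [0, 0, 0],
], gripper=[1, 1, 1], turn=[0, 0, 0])

```text
time_s: 5.35
eef_pos: [573.7, 110.7, 36.1]
ee_rot: [-0.707, 0.707, -0.014, 0.014]
force: [0.3, -2.3, 1.2]
grip_width: -0.002
```

Call:
drive_tool([
  [0, 0, 0.001],
  [0, 0, 0.001],
  [0, 0, 0],
], gripper=[1, 1, 1], turn=[0, 0, 0])

```text
time_s: 5.6
eef_pos: [573.6, 112.9, 36.0]
ee_rot: [0.707, -0.707, 0.014, -0.014]
force: [-0.2, -3.2, 1.0]
grip_width: 0.004
```

Call:
drive_tool([
  [0, 0, -0.015],
  [0, 0, -0.015],
  [0, 0, -0.008],
  [0, 0, -0.005],
  [0, 0, -0.004],
  [0, 0, -0.003],
  [0, 0, -0.002],
  [0, 0, 0],
], gripper=[1, 1, 1, 1, 1, 1, 1, 1], turn=[0, 0, 0, 0, 0, 0, 0, 0])

```text
time_s: 6.27
eef_pos: [571.6, 60.8, 36.0]
ee_rot: [0.707, -0.707, 0.014, -0.014]
force: [-0.1, 2.1, 0.7]
grip_width: -0.002
```

Call:
drive_tool([
  [0, 0, -0.002],
  [0, 0, -0.002],
  [0, 0, 0],
], gripper=[1, 1, 1], turn=[0, 0, 0])

```text
time_s: 6.52
eef_pos: [571.4, 56.6, 36.0]
ee_rot: [-0.707, 0.707, -0.014, 0.014]
force: [-0.2, 1.3, 1.9]
grip_width: 0.002
```

Call:
drive_tool([
  [0, -0.02, 0.01],
  [0, -0.04, 0],
  [0, -0.04, 0],
  [0, -0.04, -0.01],
  [0, -0.02, -0.035],
  [0, 0, -0.04],
  [0, 0, -0.04],
  [0, 0, -0.04],
  [0, 0, -0.04],
  [0, 0, -0.04],
  [0, 0, -0.04],
  [0, 0, -0.04],
  [0, 0, 0],
], gripper=[1, 1, 1, 1, 1, 1, 1, 1, 1, 1, 1, 1, 1], turn=[0, 0, 0, 0, 0, 0, 0, 0, 0, 0, 0, 0, 0])

```text
time_s: 7.6
eef_pos: [557.4, -264.9, 194.8]
ee_rot: [-0.706, 0.708, -0.017, 0.016]
force: [0.1, 1.2, 0.3]
grip_width: 0.002
```

Run:
```python
from meas import *
from st import show,to
show(); p,d=cap('top','top4.png'); np.save('top4.npy',d); W=world('top',d)
cv2.imwrite('pics/top4c.png',cv2.resize(cv2.imread('pics/top4.png')[160:260,180:300],None,fx=5,fy=5,interpolation=cv2.INTER_CUBIC))
for v in (198,204,210,216,222,228):
    z=W[v,:,2]; e=[u for u in range(188,276) if abs(z[u]-z[u+1])>20]
    print(v,W[v,232,0].round(0),[(u,W[v,u,1].round(1),W[v,u+1,1].round(1),z[u].round(0),z[u+1].round(0)) for u in e])
print('c',tin(W,385,215,24,0))
```

```text
t 7.6 pos [ 557.4 -264.9  194.8] F [0.1 1.2 0.3] g 0.002 j6 [-0.63 -0.59] x-ang -2.61 z-ang 87.39 down [-0.002 -0.002 -1.   ]
198 620.0 [(193, np.float64(192.7), np.float64(176.2), np.float64(1.0), np.float64(92.0)), (199, np.float64(169.6), np.float64(171.0), np.float64(46.0), np.float64(17.0)), (201, np.float64(168.0), np.float64(159.2), np.float64(19.0), np.float64(63.0)), (222, np.float64(107.4), np.float64(107.5), np.float64(46.0), np.float64(16.0)), (240, np.float64(59.8), np.float64(54.6), np.float64(27.0), np.float64(67.0)), (264, np.float64(-6.6), np.float64(-9.9), np.float64(54.0), np.float64(90.0)), (268, np.float64(-17.8), np.float64(-19.7), np.float64(93.0), np.float64(-7.0))]
204 603.0 [(193, np.float64(192.9), np.float64(175.5), np.float64(-2.0), np.float64(95.0)), (198, np.float64(170.2), np.float64(171.1), np.float64(59.0), np.float64(33.0)), (199, np.float64(171.1), np.float64(171.5), np.float64(33.0), np.float64(11.0)), (200, np.float64(171.5), np.float64(160.8), np.float64(11.0), np.float64(69.0)), (221, np.float64(108.2), np.float64(107.4), np.float64(63.0), np.f
[... 3147 characters left out ...]
), np.float64(51.0), np.float64(31.0)), (198, np.float64(173.2), np.float64(165.6), np.float64(31.0), np.float64(65.0)), (220, np.float64(111.6), np.float64(112.0), np.float64(47.0), np.float64(15.0)), (238, np.float64(65.3), np.float64(59.6), np.float64(13.0), np.float64(59.0)), (259, np.float64(6.2), np.float64(4.4), np.float64(55.0), np.float64(18.0)), (263, np.float64(-3.8), np.float64(-7.7), np.float64(15.0), np.float64(85.0)), (266, np.float64(-13.0), np.float64(-15.3), np.float64(89.0), np.float64(55.0)), (267, np.float64(-15.3), np.float64(-17.5), np.float64(55.0), np.float64(2.0))]
c {'lidz': None, 'body': (array([ 528.1, -342.8]), array([ 9.9, 11. ]), 71.3), 'bz': np.float64(45.7)}
```

View pics/top4c.png

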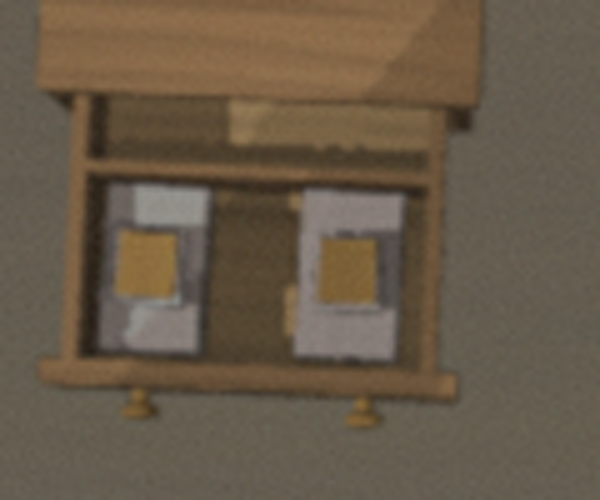

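The shoves barely moved the drawer tins: tin_a moved about 1 mm and tin_b about 10 mm, and they seem to have tilted and fallen back. Instead I'll grip each by its neck, with the jaws along the drawer's x, and carry it sideways. First I'll get exact centres from the lids.

```bash
cat > lids.py <<'E'
from h import *
def pix2plane(n,u,v,z):
    c,f,V=cam(n); Vi=np.linalg.inv(V); o=Vi[:3,3]; r=Vi[:3,:3]@np.array([(u-c['cx'])/f,(v-c['cy'])/f,1]); return o+r*(z-o[2])/r[2]
def lids(n,p,d,rois):
    W=world(n,d); hsv=cv2.cvtColor(p,cv2.COLOR_RGB2HSV)
    for k,(u0,v0,u1,v1) in rois.items():
        h=hsv[v0:v1,u0:u1].astype(int); m=(h[...,0]>12)&(h[...,0]<28)&(h[...,1]>120)&(h[...,2]>90)
        c,l,st,_=cv2.connectedComponentsWithStats(m.astype(np.uint8))
        if c<2: print(k,'none'); continue
        i=1+np.argmax(st[1:,4]); mm=l==i
        w=W[v0:v1,u0:u1][cv2.erode(mm.astype(np.uint8),np.ones((3,3)))>0]; z=np.median(w[:,2])
        vv,uu=np.nonzero(mm); 
        cnt=np.stack([uu,vv],1).astype(np.float32); rc=cv2.minAreaRect(cnt)
        P=pix2plane(n,uu.mean()+u0,vv.mean()+v0,z)
        print(k,'area',mm.sum(),'px',(uu.mean()+u0).round(1),(vv.mean()+v0).round(1),'z',z.round(1),'+-',round(w[:,2].std()/np.sqrt(len(w)),2),'W',P.round(1),'rc',np.round(rc[1],1),round(rc[2],1))
E
python3 - <<'E'
from lids import *
for i in ('0','4'):
    p=cv2.imread(f'pics/top{i}.png')[:,:,::-1].copy(); d=np.load(f'top{i}.npy')
    lids('top',p,d,dict(a=(198,195,228,232),b=(232,195,264,232),c=(365,190,405,240),tall=(335,260,370,305),green=(240,265,275,295)))
E
```

```text
a area 123 px 209.6 212.3 z 90.6 +- 0.35 W [573.9 134.9  90.6] rc [10.2 11.8] 6.3
b area 120 px 245.5 213.5 z 93.1 +- 16.96 W [571.1  40.8  93.1] rc [11.  9.] 90.0
c area 120 px 386.7 214.4 z 75.1 +- 0.34 W [ 572.3 -333.    75.1] rc [10.2 11.6] 14.0
tall area 124 px 355.6 284.6 z 99.3 +- 0.34 W [ 388.3 -245.4   99.3] rc [11. 11.] 90.0
green area 140 px 256.3 280.3 z 69.3 +- 0.28 W [396.4  11.8  69.3] rc [11. 12.] 90.0
a area 123 px 209.1 212.4 z 90.2 +- 0.32 W [573.7 136.2  90.2] rc [12. 10.] 90.0
b area 122 px 249.4 213.6 z 93.8 +- 0.29 W [570.9  30.5  93.8] rc [11. 10.] 90.0
c none
tall none
green area 143 px 256.4 280.4 z 69.2 +- 14.55 W [396.1  11.7  69.2] rc [11. 12.] 90.0
```

Call:
drive_tool([
  [0, 0, 0.04],
  [0, 0, 0.04],
  [0, 0, 0.04],
  [0, 0, 0.04],
  [0, 0, 0.04],
  [0, 0, 0.04],
  [0, 0, 0.04],
  [0, 0, 0.04],
  [0, 0, 0.04],
  [0, 0, 0.04],
  [0, 0.03, 0],
  [0, 0, 0],
], gripper=[0.4, 0.4, 0.4, 0.4, 0.4, 0.4, 0.4, 0.4, 0.4, 0.4, 0.4, 0.4], turn=[0, 0, 0, 0, 0, 0, 0, 0, 0, 0, 0, 0])

```text
time_s: 8.65
eef_pos: [572.0, 144.0, 161.6]
ee_rot: [-0.707, 0.707, -0.015, 0.01]
force: [-0.6, -1.3, -1.5]
grip_width: 0.599
```

Run:
```python
from st import *
show(); to(573.7,136.2,66)
```

```text
t 8.65 pos [572.  144.  161.6] F [-0.6 -1.3 -1.5] g 0.599 j6 [0.05 0.08] x-ang -2.01 z-ang 87.99 down [-0.007 -0.001 -1.   ]
tool delta mm [ 2.7 95.6 -7.6]
```

Call:
drive_tool([
  [0, 0.03, 0],
  [0, 0.02, 0],
  [0, 0, 0],
  [0, 0, 0],
], gripper=[0.4, 0.4, 0.4, 0.4], turn=[0, 0, 0, 0])

```text
time_s: 8.98
eef_pos: [574.5, 141.0, 116.4]
ee_rot: [-0.707, 0.707, -0.015, 0.014]
force: [0.1, 1.2, -0.8]
grip_width: 0.599
```

Run:
```python
from st import *
show(); to(573.7,136.2,66)
```

```text
t 8.98 pos [574.5 141.  116.4] F [ 0.1  1.2 -0.8] g 0.599 j6 [0.04 0.08] x-ang -2.3 z-ang 87.7 down [-0.001 -0.    -1.   ]
tool delta mm [-0.5 50.4 -4.8]
```

Call:
drive_tool([
  [0, 0, -0.005],
  [0, 0.015, 0],
  [0, 0.015, 0],
  [0, 0.012, 0],
  [0, 0.008, 0],
  [0, 0, 0],
], gripper=[0.4, 0.4, 0.4, 0.4, 0.4, 0.4], turn=[0, 0, 0, 0, 0, 0])

```text
time_s: 9.48
eef_pos: [574.4, 136.2, 65.8]
ee_rot: [-0.707, 0.707, -0.014, 0.014]
force: [-0.2, 0.4, -0.3]
grip_width: 0.601
```

Call:
drive_tool([
  [0, 0, 0],
  [0, 0, 0],
  [0, 0, 0],
  [0, 0, 0],
  [0, 0, 0],
], gripper=[0.65, 0.65, 0.65, 0.65, 0.65], turn=[0, 0, 0, 0, 0], force=40)

```text
time_s: 9.9
eef_pos: [574.8, 136.7, 66.4]
ee_rot: [0.707, -0.707, 0.014, -0.014]
force: [-0.5, -0.2, 0.1]
grip_width: 0.35
```

Run:
```python
from st import *
show(); p,d=cap('side','side5.png')
cv2.imwrite('pics/side5c.png',cv2.resize(cv2.imread('pics/side5.png')[90:240,210:360],None,fx=4,fy=4,interpolation=cv2.INTER_CUBIC))
```

```text
t 9.9 pos [574.8 136.7  66.4] F [-0.5 -0.2  0.1] g 0.35 j6 [0.04 0.07] x-ang -2.25 z-ang 87.75 down [ 0.001  0.    -1.   ]
```

View pics/side5c.png

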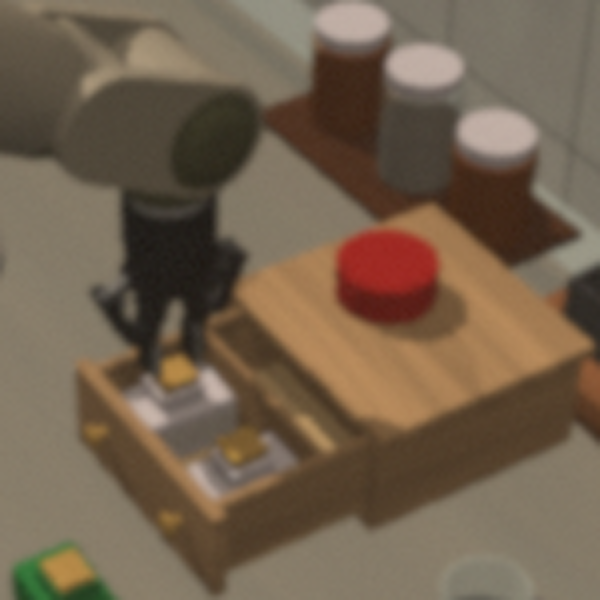

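Run:
```python
from lids import *
def pr(n,P):
    c,f,V=cam(n); q=V@np.r_[P,1]; return np.round([c['cx']+f*q[0]/q[2],c['cy']+f*q[1]/q[2]],1)
for P in [(574.8,136.7,66.4),(590,136,70),(560,136,70),(573.7,136.2,90),(574.8,152,70),(590,136.7,90),(560,136.7,90)]:
    q=pr('side',P); print(P,q,'crop',(q-[210,90])*4)
p=cv2.imread('pics/side5.png')[:,:,::-1].copy(); d=cap('side')[1]; np.save('side5.npy',d)
lids('side',p,d,dict(a=(240,170,262,194),b=(262,190,282,214)))
W=world('side',d)
for (x,y) in [(150,340),(150,355),(192,340),(192,355),(178,372)]:
    print((x,y),W[90+y//4,210+x//4].round(1))
```

```text
(574.8, 136.7, 66.4) [253.  188.1] crop [172.  392.4]
(590, 136, 70) [256.9 185.7] crop [187.6 382.8]
(560, 136, 70) [249.3 189.1] crop [157.2 396.4]
(573.7, 136.2, 90) [252.7 183. ] crop [170.8 372. ]
(574.8, 152, 70) [250.5 184.8] crop [162.  379.2]
(590, 136.7, 90) [256.7 181.1] crop [186.8 364.4]
(560, 136.7, 90) [249.1 184.4] crop [156.4 377.6]
a area 63 px 253.6 182.2 z 90.7 +- 0.51 W [578.1 137.3  90.7] rc [8. 8.] 90.0
b area 75 px 270.1 200.5 z 93.4 +- 0.4 W [571.7  31.4  93.4] rc [8.  9.8] 63.4
(150, 340) [545.6 124.6 146.1]
(150, 355) [548.8 130.3 127.8]
(192, 340) [589.4 127.7 123.1]
(192, 355) [590.9 130.1 107.8]
(178, 372) [576.  131.6  92.2]
```

Run:
```python
from lids import *
def pr(n,P):
    c,f,V=cam(n); q=V@np.r_[P,1]; return np.round([c['cx']+f*q[0]/q[2],c['cy']+f*q[1]/q[2]],1)
print('side1',pr('side',(577.5,90,197)),'side2 crop',(pr('side',(570,82.3,111.2))-[210,90])*4,'side3',(pr('side',(573.4,106.3,36.2))-[210,90])*4)
d=np.load('side5.npy'); W=world('side',d); p=cv2.imread('pics/side5.png')
cv2.imwrite('pics/z5.png',cv2.resize(p[150:200,230:280],None,fx=12,fy=12,interpolation=cv2.INTER_NEAREST))
for v in range(164,200,2): print(v,[tuple(W[v,u].round(0).astype(int).tolist()) for u in range(243,263,2)])
```

```text
side1 [261.3 164.8] side2 crop [203.2 390.8] side3 [190.8 440.4]
164 [(655, 330, 2), (542, 129, 190), (551, 131, 184), (551, 119, 193), (560, 122, 186), (570, 126, 180), (580, 130, 172), (586, 127, 171), (588, 119, 176), (595, 118, 174)]
166 [(647, 317, 5), (551, 144, 168), (553, 136, 172), (551, 120, 184), (558, 120, 181), (684, 306, -4), (592, 149, 145), (594, 141, 150), (591, 123, 163), (598, 123, 160)]
168 [(642, 309, 3), (553, 148, 156), (548, 128, 171), (551, 120, 176), (559, 120, 172), (676, 294, -2), (687, 297, -9), (591, 136, 147), (592, 126, 153), (599, 124, 151)]
170 [(543, 144, 154), (549, 142, 153), (549, 129, 162), (549, 118, 170), (666, 293, -6), (670, 284, -2), (589, 145, 132), (590, 134, 139), (592, 125, 145), (599, 125, 142)]
172 [(532, 126, 164), (544, 134, 153), (546, 124, 159), (556, 129, 150), (653, 272, 5), (661, 270, 3), (592, 150, 119), (589, 132, 133), (588, 119, 143), (601, 128, 130)]
174 [(532, 126, 156), (543, 133, 146), (547, 127, 148), (551, 121, 150), (595, 179, 88), (601, 177, 87), (590, 147, 114), (589, 132, 125), (591, 123, 130), (600, 126, 124)]
17
[... 1291 characters left out ...]
8, 118, 70), (585, 115, 69), (592, 114, 67)]
192 [(524, 117, 90), (543, 137, 65), (546, 129, 69), (554, 130, 65), (554, 117, 74), (565, 121, 66), (574, 123, 60), (576, 114, 65), (583, 113, 63), (591, 113, 59)]
194 [(520, 112, 87), (524, 105, 90), (543, 125, 65), (547, 118, 68), (550, 110, 73), (563, 118, 60), (567, 112, 63), (574, 112, 59), (581, 110, 57), (591, 113, 50)]
196 [(513, 100, 90), (518, 96, 90), (538, 116, 65), (543, 111, 67), (548, 107, 67), (558, 111, 59), (568, 114, 52), (573, 110, 52), (579, 107, 51), (587, 107, 47)]
198 [(512, 99, 83), (514, 89, 90), (520, 86, 89), (541, 109, 60), (552, 114, 51), (559, 113, 48), (565, 109, 48), (572, 109, 44), (581, 110, 38), (590, 112, 32)]
```

View pics/z5.png

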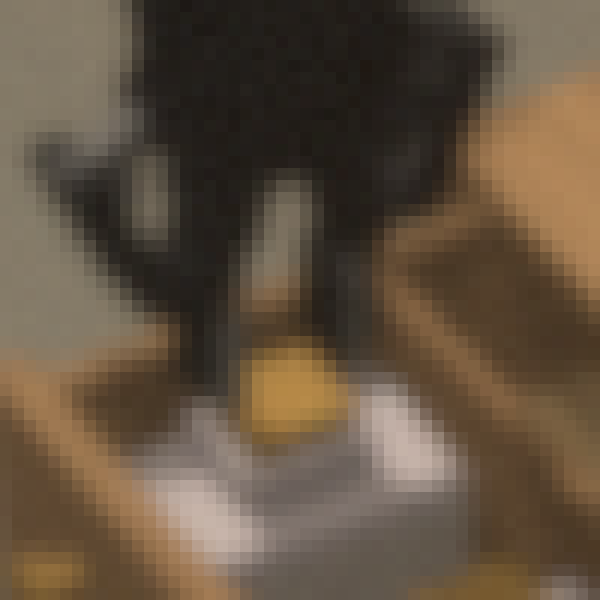

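The fingers shut above the lid on nothing. The side view puts the visible fingertips near z≈98, about 30 mm above the reported TCP. That also explains the shoves: they pushed on the necks. I'll calibrate the tip height by contact on tin_a's shoulder, which is known to be at 65 mm.

```bash
python3 -c "
from rig import ctrl; print(ctrl.grip_depth, [a for a in dir(ctrl) if a[0]!='_'])"
```

```text
18.700000000000003 ['PlanningError', 'boxes_of', 'camera_params', 'capture', 'finish_job', 'grip_depth', 'pinpoint', 'regions_of', 'sense']
```

Call:
drive_tool([
  [0, -0.004, 0],
  [0, 0, 0],
  [0, 0, 0],
  [0, 0.006, 0],
  [0, 0.005, 0],
  [0, 0.005, 0],
  [0, 0, 0],
  [0, 0, 0],
], gripper=[0.4, 0.4, 0.4, 0.4, 0.4, 0.4, 0.4, 0.4], turn=[0, 0, 0, 0, 0, 0, 0, 0])

```text
time_s: 10.67
eef_pos: [574.3, 136.6, 53.4]
ee_rot: [-0.707, 0.707, -0.014, 0.014]
force: [-0.9, 0.0, 0.3]
grip_width: 0.603
```

Call:
drive_tool([
  [0, 0.005, 0],
  [0, 0.003, 0],
  [0, 0, 0],
  [0, 0, 0],
], gripper=[0.4, 0.4, 0.4, 0.4], turn=[0, 0, 0, 0])

```text
time_s: 11.0
eef_pos: [574.5, 136.6, 45.8]
ee_rot: [-0.707, 0.707, -0.014, 0.014]
force: [0.1, -0.3, 0.5]
grip_width: 0.6
```

Run:
```python
from st import *
show(); p,d=cap('side','side6.png')
cv2.imwrite('pics/z6.png',cv2.resize(cv2.imread('pics/side6.png')[150:200,230:280],None,fx=12,fy=12,interpolation=cv2.INTER_CUBIC))
```

```text
t 11.0 pos [574.5 136.6  45.8] F [ 0.1 -0.3  0.5] g 0.6 j6 [0.04 0.07] x-ang -2.25 z-ang 87.75 down [-0. -0. -1.]
```

View pics/z6.png

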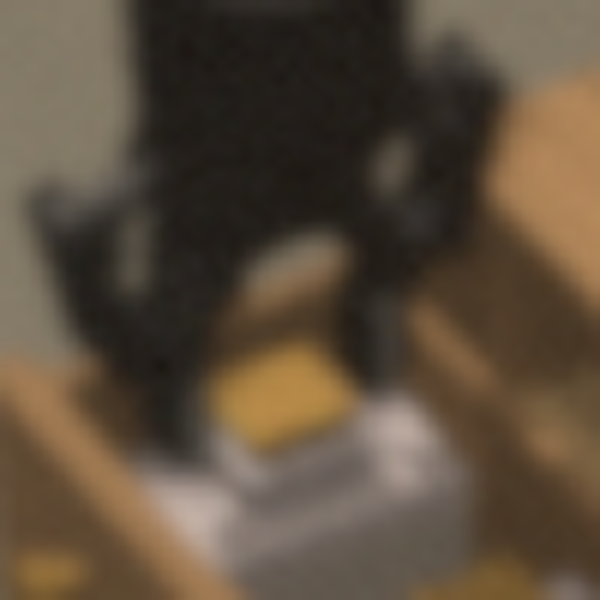

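The fingers now straddle the neck, with the left tip at about (245,188), just above the shoulder. Closing.

Call:
drive_tool([
  [0, 0, 0],
  [0, 0, 0],
  [0, 0, 0],
  [0, 0, 0],
], gripper=[0.8, 0.8, 0.8, 0.8], turn=[0, 0, 0, 0], force=40)

```text
time_s: 11.38
eef_pos: [576.0, 136.6, 47.2]
ee_rot: [0.707, -0.707, 0.013, -0.015]
force: [3.5, 0.2, 6.7]
grip_width: 0.378
```

Run:
```python
from lids import *
from st import show
show(); p,d=cap('side','side7.png')
cv2.imwrite('pics/z7.png',cv2.resize(cv2.imread('pics/side7.png')[150:200,230:280],None,fx=12,fy=12,interpolation=cv2.INTER_CUBIC))
lids('side',p,d,dict(a=(240,170,262,194),b=(262,190,282,214)))
```

```text
t 11.38 pos [576.  136.6  47.2] F [3.5 0.2 6.7] g 0.378 j6 [0.04 0.07] x-ang -2.26 z-ang 87.74 down [ 0.004  0.    -1.   ]
a area 64 px 253.7 182.1 z 91.5 +- 0.5 W [577.9 136.5  91.5] rc [8. 8.] 90.0
b area 75 px 269.9 200.6 z 94.3 +- 0.34 W [570.4  30.7  94.3] rc [ 8.1 10.1] 59.0
```

View pics/z7.png

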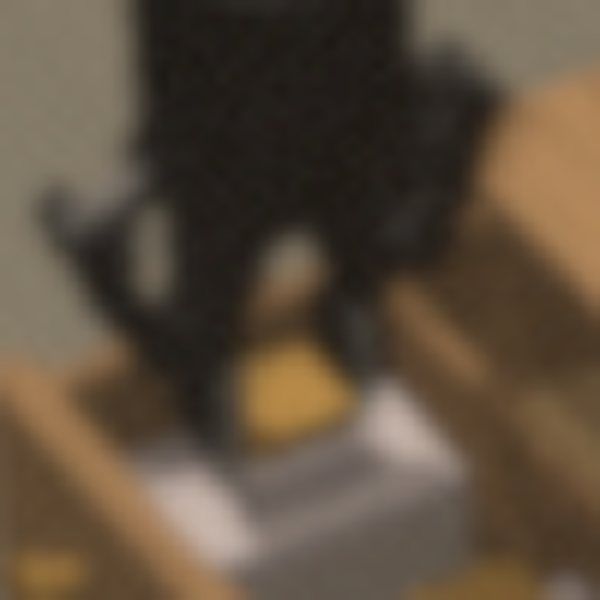

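The tips closed on the lid and bear on the neck's top edge (Fz +6.7), so they are at about z≈81. I'll open, go about 13 mm lower and close again.

Call:
drive_tool([
  [0, 0, 0],
  [0, 0, 0],
  [-0.001, 0.004, 0],
  [0, 0.004, 0],
  [0, 0.004, 0],
  [0, 0, 0],
  [0, 0, 0],
], gripper=[0.35, 0.35, 0.35, 0.35, 0.35, 0.35, 0.35], turn=[0, 0, 0, 0, 0, 0, 0])

```text
time_s: 12.02
eef_pos: [573.3, 136.7, 33.5]
ee_rot: [-0.707, 0.707, -0.014, 0.014]
force: [-0.5, -0.2, 0.6]
grip_width: 0.647
```

Call:
drive_tool([
  [0, 0, 0],
  [0, 0, 0],
  [0, 0, 0],
  [0, 0, 0],
], gripper=[0.8, 0.8, 0.8, 0.8], turn=[0, 0, 0, 0])

```text
time_s: 12.35
eef_pos: [573.9, 136.7, 34.4]
ee_rot: [0.707, -0.707, 0.014, -0.014]
force: [1.1, -1.0, 2.7]
grip_width: 0.452
```

Run:
```python
from lids import *
from st import show
show(); p,d=cap('side','side8.png')
cv2.imwrite('pics/z8.png',cv2.resize(cv2.imread('pics/side8.png')[150:200,230:280],None,fx=12,fy=12,interpolation=cv2.INTER_CUBIC))
lids('side',p,d,dict(a=(240,170,262,194),b=(262,190,282,214)))
```

```text
t 12.35 pos [573.9 136.7  34.4] F [ 1.1 -1.   2.7] g 0.452 j6 [0.04 0.07] x-ang -2.25 z-ang 87.75 down [ 0.001  0.    -1.   ]
a area 71 px 253.0 182.7 z 91.3 +- 0.52 W [574.6 135.5  91.3] rc [8.5 9.2] 45.0
b area 75 px 269.9 200.6 z 94.5 +- 0.42 W [570.2  30.5  94.5] rc [ 7.6 10.3] 63.4
```

View pics/z8.png

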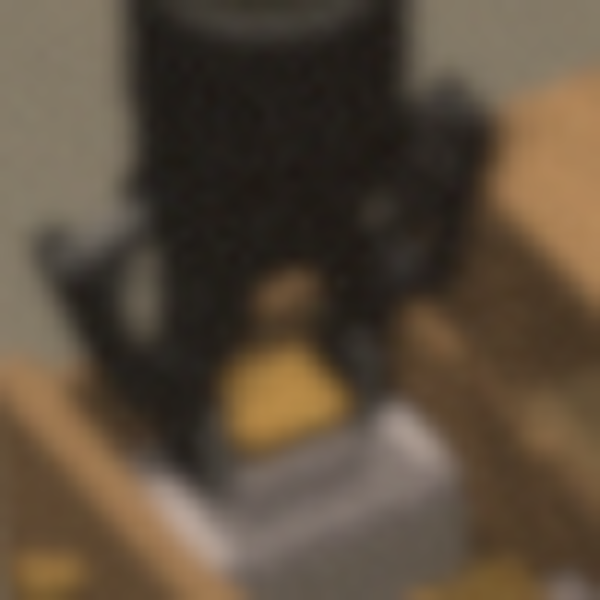

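Opening 38 mm: the 40 mm neck is held. I'll lift slightly, carry it about 7 mm to the left and set it down.

Call:
drive_tool([
  [0, -0.003, 0],
  [0, -0.002, 0],
  [0, 0, 0.0035],
  [0, 0, 0.0035],
  [0, 0, 0],
  [0, 0, 0],
], gripper=[0.8, 0.8, 0.8, 0.8, 0.8, 0.8], turn=[0, 0, 0, 0, 0, 0])

```text
time_s: 12.9
eef_pos: [573.6, 144.0, 38.8]
ee_rot: [0.707, -0.707, 0.014, -0.014]
force: [0.8, -0.0, -1.8]
grip_width: 0.455
```

Call:
drive_tool([
  [0, 0.003, 0],
  [0, 0.002, 0],
  [0, 0, 0],
  [0, 0, 0],
  [0, 0, 0],
  [0, 0, 0],
  [0, -0.025, 0],
  [0, -0.03, 0],
  [0, 0, 0],
], gripper=[0.8, 0.8, 0.8, 0.35, 0.35, 0.35, 0.35, 0.35, 0.35], turn=[0, 0, 0, 0, 0, 0, 0, 0, 0])

```text
time_s: 13.65
eef_pos: [576.4, 143.9, 94.3]
ee_rot: [0.707, -0.707, 0.011, -0.017]
force: [0.7, 0.7, 1.9]
grip_width: 0.651
```

Call:
drive_tool([
  [0, 0, -0.035],
  [0, 0, -0.035],
  [0, 0, -0.035],
  [0, 0, -0.009],
  [0, 0, 0],
  [0, 0, 0],
], gripper=[0.35, 0.35, 0.35, 0.35, 0.35, 0.35], turn=[0, 0, 0, 0, 0, 0])

```text
time_s: 14.15
eef_pos: [569.3, 30.0, 88.8]
ee_rot: [0.707, -0.707, 0.014, -0.014]
force: [-1.2, -0.5, -0.6]
grip_width: 0.652
```

Run:
```python
from lids import *
from st import show,to
show(); p,d=cap('side','side9.png')
cv2.imwrite('pics/z9.png',cv2.resize(cv2.imread('pics/side9.png')[140:240,220:320],None,fx=6,fy=6,interpolation=cv2.INTER_CUBIC))
lids('side',p,d,dict(a=(240,170,262,194),b=(262,190,282,214)))
to(570.9,30.5,34)
```

```text
t 14.15 pos [569.3  30.   88.8] F [-1.2 -0.5 -0.6] g 0.652 j6 [-0.15 -0.11] x-ang -2.3 z-ang 87.7 down [-0.  0. -1.]
a area 33 px 247.6 181.2 z 91.2 +- 1.12 W [563.9 151.7  91.2] rc [8.  4.5] 63.4
b area 83 px 270.0 200.2 z 94.4 +- 0.31 W [571.8  32.2  94.4] rc [ 8.6 10.6] 59.0
tool delta mm [ 1.6 54.8  0.5]
```

View pics/z9.png

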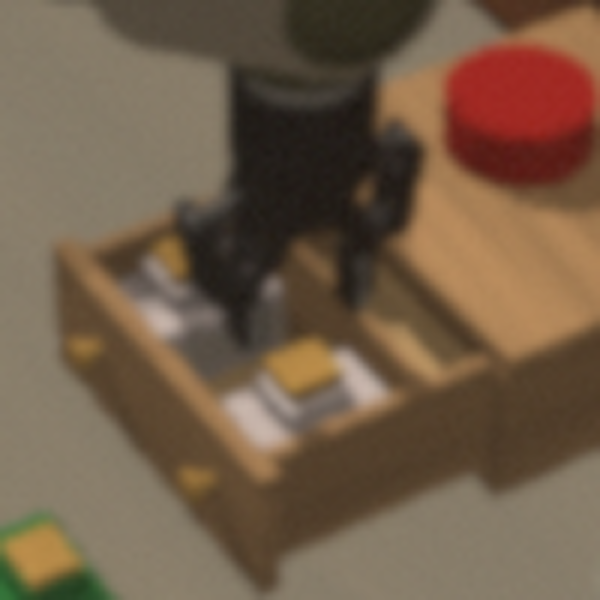

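tin_a moved left and stands free. Now tin_b: down, grip and carry about 10 mm to the right.

Call:
drive_tool([
  [0.001, 0.01, 0.0],
  [0, 0.015, 0],
  [0, 0.015, 0],
  [0, 0.014, 0],
  [0, 0, 0],
  [0, 0, 0],
  [0, 0, 0],
  [0, 0, 0],
  [0, 0, 0],
  [0, 0, 0],
], gripper=[0.35, 0.35, 0.35, 0.35, 0.35, 0.35, 0.8, 0.8, 0.8, 0.8], turn=[0, 0, 0, 0, 0, 0, 0, 0, 0, 0])

```text
time_s: 15.03
eef_pos: [571.3, 30.0, 36.2]
ee_rot: [0.707, -0.707, 0.013, -0.015]
force: [1.7, 2.9, 5.6]
grip_width: 0.454
```

Call:
drive_tool([
  [0, -0.003, 0],
  [0, -0.002, 0],
  [0, 0, -0.0035],
  [0, 0, -0.0035],
  [0, 0, -0.003],
  [0, 0, 0],
  [0, 0, 0],
], gripper=[0.8, 0.8, 0.8, 0.8, 0.8, 0.8, 0.8], turn=[0, 0, 0, 0, 0, 0, 0])

```text
time_s: 15.62
eef_pos: [569.8, 19.4, 39.8]
ee_rot: [0.707, -0.707, 0.014, -0.014]
force: [-0.0, 0.8, -3.2]
grip_width: 0.452
```

Call:
drive_tool([
  [0, 0.003, 0],
  [0, 0.002, 0],
  [0, 0, 0],
  [0, 0, 0],
  [0, 0, 0],
  [0, 0, 0],
  [0, -0.025, 0],
  [0, -0.035, 0],
  [0, -0.04, 0],
  [0, -0.04, 0],
  [0, 0, 0],
], gripper=[0.8, 0.8, 0.8, 0.35, 0.35, 0.35, 0.35, 0.35, 0.35, 0.35, 0.35], turn=[0, 0, 0, 0, 0, 0, 0, 0, 0, 0, 0])

```text
time_s: 16.53
eef_pos: [573.0, 19.4, 183.0]
ee_rot: [-0.706, 0.708, -0.009, 0.018]
force: [0.8, -0.5, 0.8]
grip_width: 0.654
```

Call:
drive_tool([
  [0, 0, -0.035],
  [0, 0, -0.035],
  [0, 0, -0.035],
  [0, 0, -0.035],
  [0, 0, -0.035],
  [0, 0, -0.035],
  [0, 0, -0.035],
  [0, 0, -0.035],
  [0, 0, -0.035],
  [0, 0, 0],
  [0, 0, 0],
], gripper=[0.35, 0.35, 0.35, 0.35, 0.35, 0.35, 0.35, 0.35, 0.35, 0.35, 0.35], turn=[0, 0, 0, 0, 0, 0, 0, 0, 0, 0, 0])

```text
time_s: 17.45
eef_pos: [557.1, -296.4, 174.1]
ee_rot: [0.707, -0.707, 0.015, -0.015]
force: [-0.5, 0.1, -0.2]
grip_width: 0.649
```

Run:
```python
from lids import *
from st import show,to
show(); p,d=cap('top','top10.png'); np.save('top10.npy',d); W=world('top',d)
cv2.imwrite('pics/top10c.png',cv2.resize(cv2.imread('pics/top10.png')[160:260,180:300],None,fx=5,fy=5,interpolation=cv2.INTER_CUBIC))
lids('top',p,d,dict(a=(195,195,230,232),b=(232,195,264,232)))
for v in (200,212,226):
    z=W[v,:,2]; e=[u for u in range(188,276) if abs(z[u]-z[u+1])>20]
    print(v,W[v,232,0].round(0),[(u,W[v,u,1].round(1),W[v,u+1,1].round(1),z[u].round(0),z[u+1].round(0)) for u in e])
to(572.2,-332.5,110)
```

```text
t 17.45 pos [ 557.1 -296.4  174.1] F [-0.5  0.1 -0.2] g 0.649 j6 [-0.67 -0.63] x-ang -2.39 z-ang 87.61 down [-0.001  0.001 -1.   ]
a area 122 px 206.3 212.6 z 90.9 +- 0.32 W [573.  143.5  90.9] rc [11. 10.] 90.0
b area 122 px 253.4 214.6 z 93.2 +- 0.33 W [568.4  20.1  93.2] rc [11. 10.] 90.0
200 614.0 [(193, np.float64(191.9), np.float64(175.7), np.float64(6.0), np.float64(95.0)), (219, np.float64(115.5), np.float64(115.5), np.float64(45.0), np.float64(19.0)), (243, np.float64(52.3), np.float64(46.7), np.float64(13.0), np.float64(64.0)), (264, np.float64(-6.8), np.float64(-10.0), np.float64(61.0), np.float64(95.0)), (268, np.float64(-17.7), np.float64(-19.8), np.float64(82.0), np.float64(-1.0))]
212 581.0 [(192, np.float64(195.0), np.float64(178.5), np.float64(0.0), np.float64(90.0)), (218, np.float64(116.5), np.float64(116.7), np.float64(57.0), np.float64(29.0)), (243, np.float64(52.0), np.float64(46.4), np.float64(12.0), np.float64(63.0)), (260, np.float64(3.2), np.float64(1.1), np.float64(81.0), np.float64(59.0)), (263, np.float64(-4.4), np.float64(-6.6), np.float64(62.0), np.float64(33.0)), (264, np.float64(-6.6), np.float64(-10.2), np.float64(33.0), np.float64(94.0)), (267, np.float64(-15.3), np.float64(-17.2), np.float64(86.0), np.float64(1.0))]
226 542.0 [(191, np.float64(197.1), np.float64(181.0), np.float64(1.0), np.float64(87.0)), (217, np.float64(117.9), np.float64(118.1), np.float64(64.0), np.float64(37.0)), (218, np.float64(118.1), np.float64(117.9), np.float64(37.0), np.float64(13.0)), (242, np.float64(54.3), np.float64(48.4), np.float64(13.0), np.float64(68.0)), (263, np.float64(-4.6), np.float64(-7.8), np.float64(62.0), np.float64(90.0)), (266, np.float64(-13.0), np.float64(-15.4), np.float64(88.0), np.float64(67.0)), (267, np.float64(-15.4), np.float64(-17.5), np.float64(67.0), np.float64(1.0))]
tool delta mm [ 16.6  64.  -35.4]
```

View pics/top10c.png

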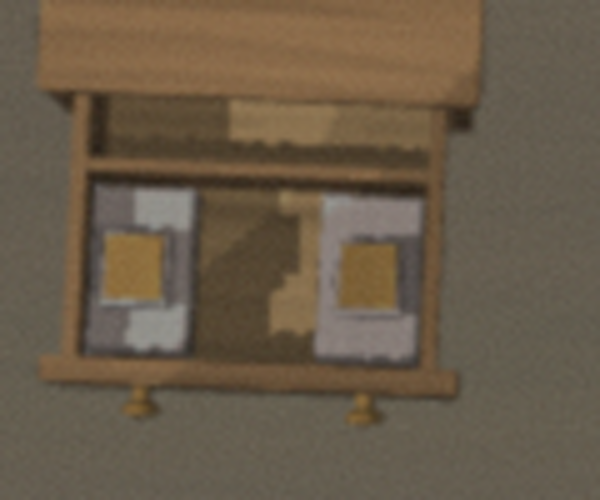

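Both are near the walls, leaving a gap of about 69 mm. Now tin_c: move above it and turn to its yaw of about -15.5°.

Call:
drive_tool([
  [0.016, 0.03, -0.018],
  [0, 0.03, -0.018],
  [0, 0, 0],
  [0, 0, 0],
  [0, 0, 0],
  [0, 0, 0],
  [0, 0, 0],
], gripper=[0.3, 0.3, 0.3, 0.3, 0.3, 0.3, 0.3], turn=[0, 0, 6.6, 6.5, 0, 0, 0])

```text
time_s: 18.08
eef_pos: [572.6, -330.8, 115.5]
ee_rot: [-0.701, 0.701, -0.093, 0.093]
force: [-0.1, -0.5, 0.5]
grip_width: 0.698
```

Run:
```python
from lids import *
from st import show,to
show(); p,d=cap('side','side11.png')
W=world('side',d)
cv2.imwrite('pics/z11.png',cv2.resize(cv2.imread('pics/side11.png')[220:320,290:410],None,fx=6,fy=6,interpolation=cv2.INTER_CUBIC))
lids('side',p,d,dict(c=(330,270,360,300)))
to(572.2,-332.6,18)
```

```text
t 18.08 pos [ 572.6 -330.8  115.5] F [-0.1 -0.5  0.5] g 0.698 j6 [-0.7  -0.44] x-ang -15.1 z-ang 74.9 down [ 0.001 -0.    -1.   ]
c area 91 px 343.5 279.5 z 76.1 +- 0.34 W [ 571.3 -334.2   76.1] rc [ 9.  10.4] 76.0
tool delta mm [ 0.  97.5 -1.8]
```

View pics/z11.png

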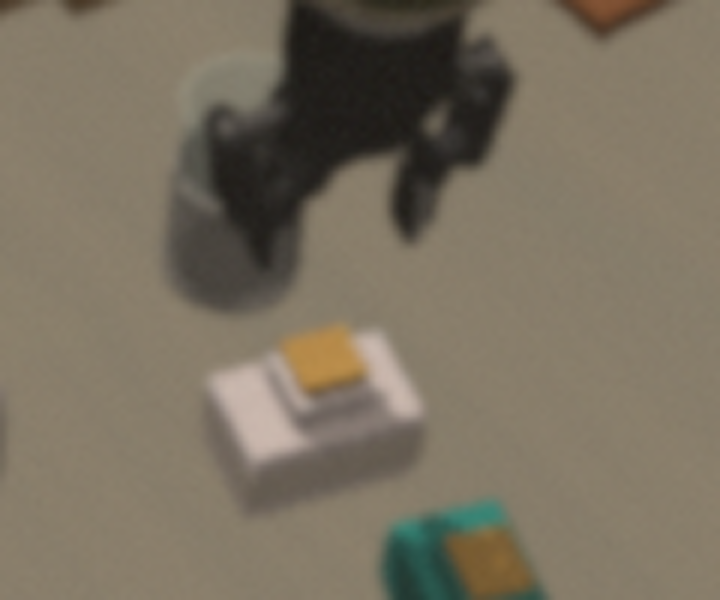

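The enlarged view confirms it: a low white tin at (343,279), with the turquoise one to the right and the glass behind. Descend and grip.

Call:
drive_tool([
  [0, 0.025, -0.0018],
  [0, 0.025, 0],
  [0, 0.02, 0],
  [0, 0.015, 0],
  [0, 0.008, 0],
  [0, 0.004, 0],
  [0, 0, 0],
  [0, 0, 0],
], gripper=[0.3, 0.3, 0.3, 0.35, 0.35, 0.35, 0.35, 0.35], turn=[0, 0, 0, 0, 0, 0, 0, 0])

```text
time_s: 18.8
eef_pos: [572.2, -333.6, 19.1]
ee_rot: [-0.7, 0.701, -0.094, 0.095]
force: [0.8, -0.3, -0.3]
grip_width: 0.652
```

Call:
drive_tool([
  [0, 0, 0],
  [0, 0, 0],
  [0, 0, 0],
  [0, 0, 0],
  [0, 0, 0],
], gripper=[0.8, 0.8, 0.8, 0.8, 0.8], turn=[0, 0, 0, 0, 0], force=50)

```text
time_s: 19.22
eef_pos: [572.5, -333.9, 19.6]
ee_rot: [-0.7, 0.701, -0.093, 0.095]
force: [0.8, -0.2, 6.2]
grip_width: 0.451
```

Call:
drive_tool([
  [0, -0.005, 0],
  [0, -0.015, 0],
  [0, -0.03, 0],
  [0, -0.035, 0],
  [0, -0.035, 0],
  [0, -0.02, 0],
  [0, 0, 0],
  [0, 0, 0],
], gripper=[0.8, 0.8, 0.8, 0.8, 0.8, 0.8, 0.8, 0.8], turn=[0, 0, 0, 0, 0, 0, -6.5, -6.7])

```text
time_s: 19.88
eef_pos: [571.9, -333.5, 159.7]
ee_rot: [-0.706, 0.708, -0.011, 0.012]
force: [-1.3, -0.5, -3.7]
grip_width: 0.45
```

Run:
```python
from lids import *
from st import show,to
show(); p,d=cap('side','side12.png')
cv2.imwrite('pics/z12.png',cv2.resize(cv2.imread('pics/side12.png')[190:310,290:410],None,fx=5,fy=5,interpolation=cv2.INTER_CUBIC))
to(570.5,81.8,150)
```

```text
t 19.88 pos [ 571.9 -333.5  159.7] F [-1.3 -0.5 -3.7] g 0.45 j6 [-0.7  -0.67] x-ang -1.85 z-ang 88.15 down [ 0.002 -0.001 -1.   ]
tool delta mm [-14.8   9.1 415.1]
```

View pics/z12.png

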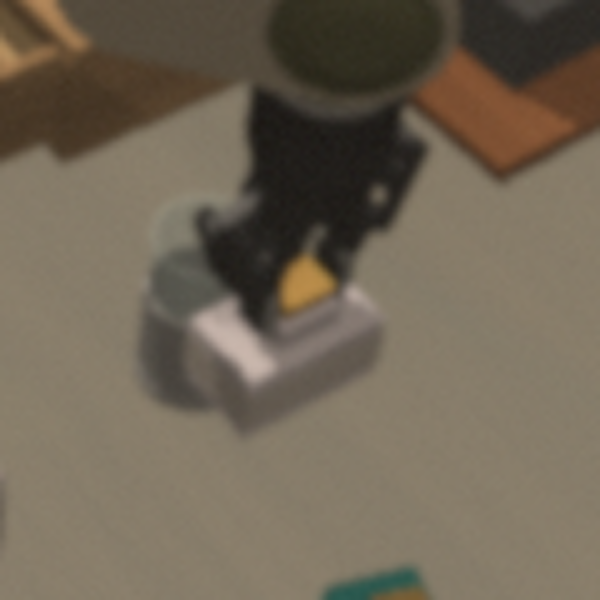

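Held level, weight felt. Carry it to over the gap.

Call:
drive_tool([
  [-0.001, 0, 0.015],
  [-0.001, 0, 0.03],
  [-0.001, 0, 0.035],
  [-0.001, 0, 0.035],
  [-0.001, 0, 0.035],
  [-0.001, 0, 0.035],
  [-0.001, 0, 0.035],
  [-0.001, 0, 0.035],
  [-0.001, 0, 0.035],
  [-0.001, 0, 0.035],
  [-0.001, 0, 0.035],
  [-0.001, 0, 0.03],
  [-0.001, 0, 0.02],
  [-0.001, 0, 0.005],
  [0, 0, 0],
  [0, 0, 0],
], gripper=[0.8, 0.8, 0.8, 0.8, 0.8, 0.8, 0.8, 0.8, 0.8, 0.8, 0.8, 0.8, 0.8, 0.8, 0.8, 0.8], turn=[0, 0, 0, 0, 0, 0, 0, 0, 0, 0, 0, 0, 0, 0, 0, 0])

```text
time_s: 21.27
eef_pos: [573.2, 81.2, 157.8]
ee_rot: [-0.707, 0.707, -0.014, 0.014]
force: [-0.7, 0.4, -2.2]
grip_width: 0.452
```

Run:
```python
from lids import *
from st import show,to
show(); p,d=cap('side','side13.png')
cv2.imwrite('pics/z13.png',cv2.resize(cv2.imread('pics/side13.png')[110:230,220:340],None,fx=5,fy=5,interpolation=cv2.INTER_CUBIC))
to(570.5,81.8,36)
```

```text
t 21.27 pos [573.2  81.2 157.8] F [-0.7  0.4 -2.2] g 0.452 j6 [-0.06 -0.02] x-ang -2.22 z-ang 87.78 down [-0. -0. -1.]
tool delta mm [ -2.6 121.8   0.5]
```

View pics/z13.png

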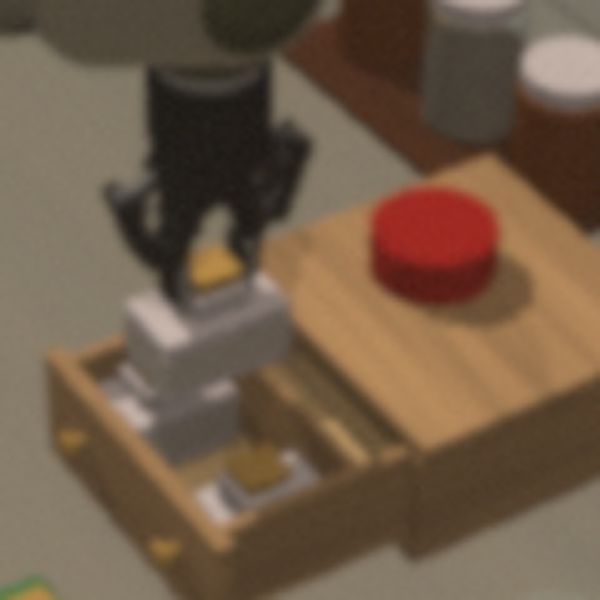

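Call:
drive_tool([
  [-0.002, 0.01, 0.0005],
  [0, 0.02, 0],
  [0, 0.02, 0],
  [0, 0.015, 0],
  [0, 0.005, 0],
  [0, 0, 0],
  [0, 0, 0],
], gripper=[0.8, 0.8, 0.8, 0.8, 0.8, 0.8, 0.8], turn=[0, 0, 0, 0, 0, 0, 0])

```text
time_s: 21.9
eef_pos: [571.3, 82.0, 88.2]
ee_rot: [0.707, -0.707, 0.014, -0.013]
force: [-0.2, -0.0, -1.8]
grip_width: 0.451
```

Call:
drive_tool([
  [0, 0.01, 0],
  [0, 0.01, 0],
  [0, 0.01, 0],
  [0, 0.005, 0],
  [0, 0, 0],
  [0, 0, 0],
], gripper=[0.8, 0.8, 0.8, 0.8, 0.8, 0.8], turn=[0, 0, 0, 0, 0, 0])

```text
time_s: 22.4
eef_pos: [571.2, 82.5, 52.7]
ee_rot: [0.707, -0.707, 0.013, -0.013]
force: [0.6, 0.0, -2.8]
grip_width: 0.45
```

Call:
drive_tool([
  [0, 0.006, 0],
  [0, 0.005, 0],
  [0, 0.003, 0],
  [0, 0.002, 0],
  [0, 0, 0],
  [0, 0, 0],
], gripper=[0.8, 0.8, 0.8, 0.8, 0.8, 0.8], turn=[0, 0, 0, 0, 0, 0])

```text
time_s: 22.9
eef_pos: [571.3, 82.4, 37.0]
ee_rot: [-0.707, 0.707, -0.013, 0.013]
force: [-0.3, -0.8, -2.0]
grip_width: 0.445
```

Nearly on the floor. One more millimetre, then release, raise and move aside to look.

Call:
drive_tool([
  [0, 0.001, 0],
  [0, 0, 0],
  [0, 0, 0],
  [0, 0, 0],
  [0, 0, 0],
  [0, -0.02, 0],
  [0, -0.03, 0],
  [0, -0.035, 0],
  [0, -0.035, 0],
  [0, -0.02, 0],
  [0, 0, 0],
], gripper=[0.8, 0.8, 0.35, 0.35, 0.35, 0.35, 0.35, 0.35, 0.35, 0.35, 0.35], turn=[0, 0, 0, 0, 0, 0, 0, 0, 0, 0, 0])

```text
time_s: 23.82
eef_pos: [573.3, 82.4, 181.0]
ee_rot: [-0.707, 0.707, -0.01, 0.016]
force: [-0.0, 0.5, 0.3]
grip_width: 0.649
```

Call:
drive_tool([
  [-0.04, 0, 0],
  [-0.04, 0, 0],
  [-0.04, 0, 0],
  [-0.04, 0, 0],
  [-0.03, 0, -0.03],
  [0, 0, -0.04],
  [0, 0, -0.04],
  [0, 0, 0],
  [0, 0, 0],
], gripper=[1, 1, 1, 1, 1, 1, 1, 1, 1], turn=[0, 0, 0, 0, 0, 0, 0, 0, 0])

```text
time_s: 24.57
eef_pos: [377.5, -21.3, 175.6]
ee_rot: [0.707, -0.707, 0.015, -0.015]
force: [-0.5, 0.2, -0.3]
grip_width: 0.001
```

Run:
```python
from lids import *
from st import show,to
show(); p,d=cap('top','top14.png'); np.save('top14.npy',d); W=world('top',d)
cv2.imwrite('pics/top14c.png',cv2.resize(cv2.imread('pics/top14.png')[160:260,180:300],None,fx=5,fy=5,interpolation=cv2.INTER_CUBIC))
lids('top',p,d,dict(a=(195,195,219,232),c=(219,195,243,232),b=(243,195,264,232),green=(240,265,275,295)))
```

```text
t 24.57 pos [377.5 -21.3 175.6] F [-0.5  0.2 -0.3] g 0.001 j6 [-0.37 -0.33] x-ang -2.41 z-ang 87.59 down [-0.001  0.    -1.   ]
a area 123 px 206.4 212.5 z 91.3 +- 0.33 W [573.1 143.4  91.3] rc [11. 10.] 90.0
c area 120 px 229.5 214.4 z 92.8 +- 17.4 W [568.5  82.6  92.8] rc [12. 10.] 90.0
b area 123 px 253.4 214.6 z 93.6 +- 0.29 W [568.3  20.2  93.6] rc [11. 10.] 90.0
green area 2 px 254.0 277.5 z nan +- nan W [nan nan nan] rc [1. 0.] -90.0
  return _methods._mean(a, axis=axis, dtype=dtype,
  ret = ret.dtype.type(ret / rcount)
  ret = _var(a, axis=axis, dtype=dtype, out=out, ddof=ddof,
  arrmean = um.true_divide(arrmean, div, out=arrmean,
  ret = ret.dtype.type(ret / rcount)
```

View pics/top14c.png

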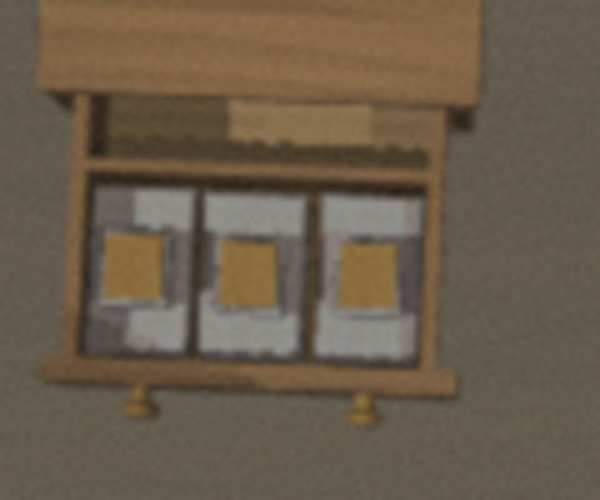

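All three stand side by side. Lids read about +4 (a), +6 (c) and +7 mm (b). Next I press them with shut fingers, starting with b.

Run:
```python
from st import *
show(); to(568.8,20,75)
```

```text
t 24.62 pos [377.6 -20.  175.6] F [ 0.8  0.5 -0.5] g 0.005 j6 [-0.37 -0.33] x-ang -2.26 z-ang 87.74 down [-0.001  0.001 -1.   ]
tool delta mm [189.5 100.5  47.5]
```

Call:
drive_tool([
  [0.038, 0, 0.0095],
  [0.038, 0, 0.0095],
  [0.038, 0, 0.0095],
  [0.038, 0, 0.0095],
  [0.0375, 0, 0.0095],
  [0, 0.035, 0],
  [0, 0.035, 0],
  [0, 0.02, 0],
  [0, 0.01, 0],
  [0, 0, 0],
  [0, 0, 0],
], gripper=[1, 1, 1, 1, 1, 1, 1, 1, 1, 1, 1], turn=[0, 0, 0, 0, 0, 0, 0, 0, 0, 0, 0])

```text
time_s: 25.53
eef_pos: [569.4, 21.5, 76.7]
ee_rot: [-0.707, 0.707, -0.013, 0.013]
force: [-0.3, -0.2, -0.1]
grip_width: -0.002
```

Run:
```python
from st import *
show(); to(568.8,20,60)
p,d=cap('side','side15.png')
cv2.imwrite('pics/z15.png',cv2.resize(cv2.imread('pics/side15.png')[130:230,220:320],None,fx=6,fy=6,interpolation=cv2.INTER_CUBIC))
```

```text
t 25.53 pos [569.4  21.5  76.7] F [-0.3 -0.2 -0.1] g -0.002 j6 [-0.17 -0.13] x-ang -2.07 z-ang 87.93 down [ 0.001 -0.    -1.   ]
tool delta mm [-0.5 16.7 -1.5]
```

View pics/z15.png

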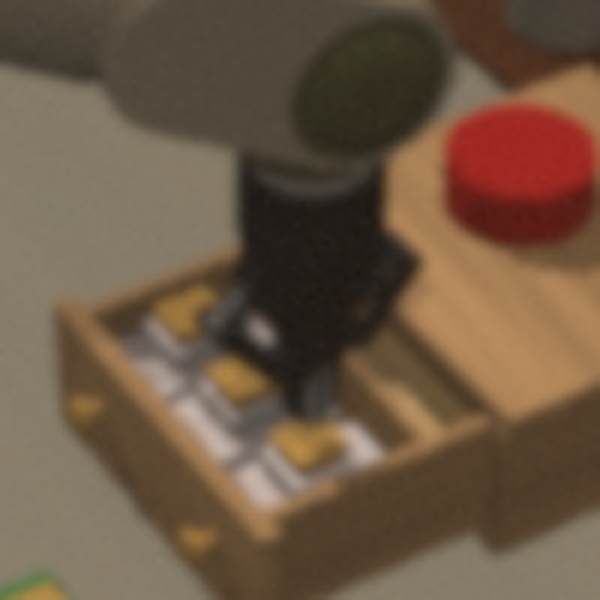

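Run:
```python
from lids import *
def pr(n,P):
    c,f,V=cam(n); q=V@np.r_[P,1]; return np.round([c['cx']+f*q[0]/q[2],c['cy']+f*q[1]/q[2]],1)
for P in [(569.4,21.5,106.7),(568.4,20.2,93.6),(569.4,21.5,100),(585,21,106),(569,33,106)]: print(P,((pr('side',P)-[220,130])*6).round(0))
```

```text
(569.4, 21.5, 106.7) [308. 417.]
(568.4, 20.2, 93.6) [307. 437.]
(569.4, 21.5, 100) [308. 427.]
(585, 21, 106) [332. 407.]
(569, 33, 106) [295. 406.]
```

Call:
drive_tool([
  [-0.001, 0.005, -0.0015],
  [0, 0.005, 0],
  [0, 0.003, 0],
  [0, 0, 0],
  [0, 0, 0],
], gripper=[1, 1, 1, 1, 1], turn=[0, 0, 0, 0, 0])

```text
time_s: 26.0
eef_pos: [567.9, 19.0, 63.0]
ee_rot: [0.707, -0.707, 0.013, -0.013]
force: [0.8, -0.2, 0.2]
grip_width: -0.001
```

Call:
drive_tool([
  [0, 0.002, 0],
  [0, 0.001, 0],
  [0, 0, 0],
  [0, 0, 0],
], gripper=[1, 1, 1, 1], turn=[0, 0, 0, 0])

```text
time_s: 26.33
eef_pos: [568.2, 19.0, 60.2]
ee_rot: [-0.707, 0.707, -0.013, 0.014]
force: [0.8, -0.2, 2.1]
grip_width: 0.002
```

Call:
drive_tool([
  [0, 0.002, 0],
  [0, 0.001, 0],
  [0, 0, 0],
  [0, 0, 0],
], gripper=[1, 1, 1, 1], turn=[0, 0, 0, 0])

```text
time_s: 26.67
eef_pos: [568.2, 19.0, 57.0]
ee_rot: [-0.707, 0.707, -0.013, 0.013]
force: [1.6, -1.0, 2.5]
grip_width: -0.002
```

Call:
drive_tool([
  [0, 0.002, 0],
  [0, 0.001, 0],
  [0, 0, 0],
  [0, 0, 0],
], gripper=[1, 1, 1, 1], turn=[0, 0, 0, 0])

```text
time_s: 27.0
eef_pos: [568.0, 19.1, 53.9]
ee_rot: [0.707, -0.707, 0.013, -0.013]
force: [2.2, -0.2, 2.9]
grip_width: -0.001
```

Call:
drive_tool([
  [0, 0.002, 0],
  [0, 0.001, 0],
  [0, 0, 0],
  [0, 0, 0],
], gripper=[1, 1, 1, 1], turn=[0, 0, 0, 0])

```text
time_s: 27.33
eef_pos: [569.3, 19.0, 53.5]
ee_rot: [-0.707, 0.707, -0.012, 0.015]
force: [-2.3, 0.5, 20.2]
grip_width: -0.002
```

Force jumped to 20 N at TCP 53.5, after about 6.5 mm of travel, so b's lid is home. Next is c.

Call:
drive_tool([
  [0, -0.03, 0],
  [0, 0, 0.0313],
  [0, 0, 0.032],
  [0, 0.01, 0],
  [0, 0.007, 0],
  [0, 0, 0],
  [0, 0, 0],
], gripper=[1, 1, 1, 1, 1, 1, 1], turn=[0, 0, 0, 0, 0, 0, 0])

```text
time_s: 27.92
eef_pos: [569.8, 81.6, 63.2]
ee_rot: [-0.707, 0.707, -0.014, 0.013]
force: [0.3, -0.1, 0.4]
grip_width: 0.0
```

Call:
drive_tool([
  [0, 0.003, 0],
  [0, 0.003, 0],
  [0, 0.002, 0],
  [0, 0.002, 0],
  [0, 0, 0],
  [0, 0, 0],
], gripper=[1, 1, 1, 1, 1, 1], turn=[0, 0, 0, 0, 0, 0])

```text
time_s: 28.42
eef_pos: [570.4, 82.3, 53.9]
ee_rot: [0.707, -0.707, 0.013, -0.013]
force: [1.1, -1.2, 2.0]
grip_width: -0.0
```

Call:
drive_tool([
  [0, 0.002, 0],
  [0, 0.001, 0],
  [0, 0, 0],
  [0, 0, 0],
], gripper=[1, 1, 1, 1], turn=[0, 0, 0, 0])

```text
time_s: 28.75
eef_pos: [571.8, 82.2, 53.6]
ee_rot: [-0.707, 0.707, -0.012, 0.015]
force: [-2.4, -2.1, 19.2]
grip_width: -0.001
```

Call:
drive_tool([
  [0, -0.03, 0],
  [0, 0, 0.031],
  [0, 0, 0.031],
  [0, 0.01, 0],
  [0, 0.007, 0],
  [0, 0, 0],
  [0, 0, 0],
], gripper=[1, 1, 1, 1, 1, 1, 1], turn=[0, 0, 0, 0, 0, 0, 0])

```text
time_s: 29.33
eef_pos: [572.2, 143.5, 63.2]
ee_rot: [-0.707, 0.707, -0.014, 0.013]
force: [-1.0, -0.2, -0.4]
grip_width: -0.001
```

Call:
drive_tool([
  [0, 0.003, 0],
  [0, 0.003, 0],
  [0, 0.002, 0],
  [0, 0.002, 0],
  [0, 0, 0],
  [0, 0, 0],
], gripper=[1, 1, 1, 1, 1, 1], turn=[0, 0, 0, 0, 0, 0])

```text
time_s: 29.83
eef_pos: [572.8, 144.2, 54.0]
ee_rot: [0.707, -0.707, 0.013, -0.013]
force: [1.0, -1.0, 1.4]
grip_width: -0.003
```

Call:
drive_tool([
  [0, 0.002, 0],
  [0, 0.001, 0],
  [0, 0, 0],
  [0, 0, 0],
], gripper=[1, 1, 1, 1], turn=[0, 0, 0, 0])

```text
time_s: 30.17
eef_pos: [574.1, 144.2, 53.6]
ee_rot: [-0.707, 0.707, -0.012, 0.015]
force: [-3.7, -1.8, 17.5]
grip_width: 0.002
```

Call:
drive_tool([
  [0, -0.03, 0],
  [0, -0.04, 0],
  [0, -0.03, 0],
  [-0.035, 0, -0.02],
  [-0.035, 0, -0.02],
  [-0.035, 0, -0.015],
  [-0.035, 0, -0.007],
  [-0.025, 0, 0],
  [0, 0, 0],
  [0, 0, 0],
], gripper=[1, 1, 1, 1, 1, 1, 1, 1, 1, 1], turn=[0, 0, 0, 0, 0, 0, 0, 0, 0, 0])

```text
time_s: 31.0
eef_pos: [405.0, 88.7, 151.3]
ee_rot: [0.707, -0.707, 0.013, -0.014]
force: [0.9, 0.0, -0.3]
grip_width: 0.003
```

Run:
```python
from lids import *
from st import show,to
show(); p,d=cap('top','top16.png'); np.save('top16.npy',d)
cv2.imwrite('pics/top16c.png',cv2.resize(cv2.imread('pics/top16.png')[160:300,180:300],None,fx=4,fy=4,interpolation=cv2.INTER_CUBIC))
lids('top',p,d,dict(a=(195,195,219,232),c=(219,195,243,232),b=(243,195,264,232)))
p,d=cap('side','side16.png'); lids('side',p,d,dict(a=(240,170,257,194),c=(253,175,268,205),b=(262,190,282,214)))
cv2.imwrite('pics/z16.png',cv2.resize(cv2.imread('pics/side16.png')[130:230,210:330],None,fx=5,fy=5,interpolation=cv2.INTER_CUBIC))
```

```text
t 31.0 pos [405.   88.7 151.3] F [ 0.9  0.  -0.3] g 0.003 j6 [-0.07 -0.03] x-ang -2.15 z-ang 87.85 down [ 0.001  0.    -1.   ]
a area 114 px 206.6 211.8 z 86.2 +- 18.67 W [575.4 143.3  86.2] rc [11. 10.] 90.0
c area 116 px 229.6 213.2 z 85.6 +- 0.29 W [572.2  83.   85.6] rc [12.  9.] 90.0
b area 115 px 253.4 213.7 z 86.6 +- 0.34 W [571.1  20.3  86.6] rc [11.  9.] 90.0
a area 91 px 251.2 180.7 z 85.9 +- 0.72 W [578.3 152.5  85.9] rc [10.1 11.3] 66.8
c area 52 px 261.3 193.2 z 88.1 +- 0.61 W [571.   80.6  88.1] rc [6. 9.] 90.0
b area 58 px 272.0 204.4 z 87.2 +- 0.52 W [570.5  18.8  87.2] rc [6.7 8.9] 63.4
```

View pics/top16c.png

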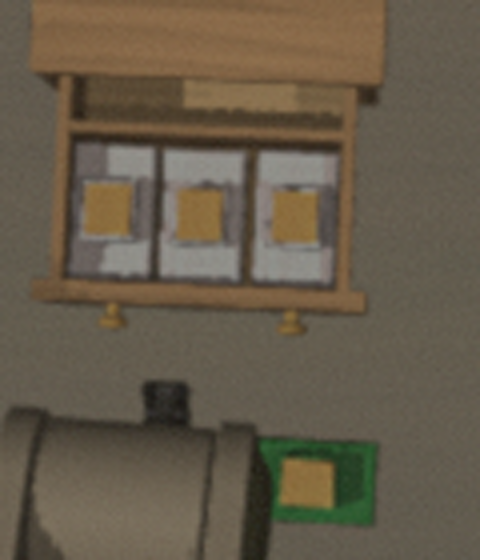

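View pics/z16.png

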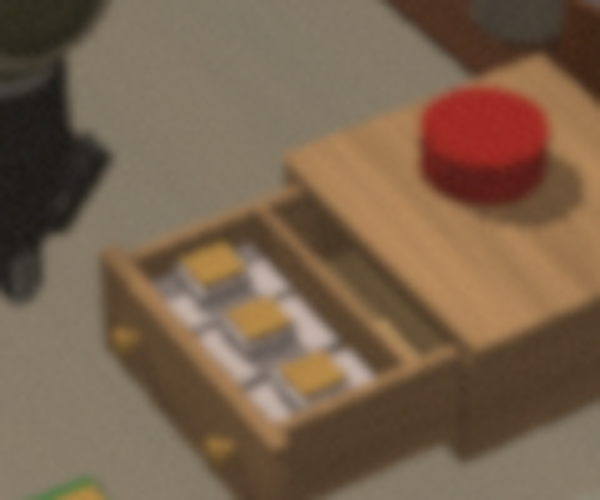

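All lids read 86–87 mm, so they are home, with nothing above the 91 mm rim. Next I check coaster clearance for the push.

Run:
```python
from lids import *
p=cv2.imread('pics/top0.png'); h=cv2.cvtColor(p,cv2.COLOR_BGR2HSV).astype(int)
m=(((h[...,0]<8)|(h[...,0]>172))&(h[...,1]>150)); m[:100]=0; m[165:]=0; m[:,:195]=0; m[:,250:]=0
v,u=np.nonzero(m); c=pix2plane('top',u.mean(),v.mean(),142); print('coasters',c, m.sum())
from st import show,to
show(); to(455,70,36)
print(cam('top')[1])
```

```text
coasters [767.56372928 106.14247829 142.        ] 958
t 31.1 pos [406.2  88.6 151.1] F [ 0.4 -0.4 -0.3] g -0.002 j6 [-0.07 -0.03] x-ang -2.14 z-ang 87.86 down [ 0.001  0.    -1.   ]
tool delta mm [ 49.4 115.1 -16.8]
523.225694514366
```

The coasters' near edge is at x≈723, well beyond the gripper's reach at the end (about 685). Lower in front of the panel's middle.

Call:
drive_tool([
  [0.025, 0, -0.001],
  [0.024, 0, -0.001],
  [0, 0.03, 0],
  [0, 0.035, 0],
  [0, 0.03, 0],
  [0, 0.02, 0],
  [0, 0, 0],
  [0, 0, 0],
], gripper=[1, 1, 1, 1, 1, 1, 1, 1], turn=[0, 0, 0, 0, 0, 0, 0, 0])

```text
time_s: 31.77
eef_pos: [454.7, 84.7, 35.6]
ee_rot: [0.707, -0.707, 0.014, -0.013]
force: [0.1, -0.7, 0.5]
grip_width: 0.003
```

Call:
drive_tool([
  [0.01, 0, 0],
  [0.01, 0, 0],
  [0.006, 0, 0],
  [0.004, 0, 0],
  [0, 0, 0],
  [0, 0, 0],
], gripper=[1, 1, 1, 1, 1, 1], turn=[0, 0, 0, 0, 0, 0])

```text
time_s: 32.27
eef_pos: [484.4, 83.6, 36.4]
ee_rot: [0.707, -0.707, 0.013, -0.013]
force: [-1.2, 0.2, 0.5]
grip_width: -0.001
```

Run:
```python
from st import *
show()
p,d=cap('side','side17.png')
cv2.imwrite('pics/z17.png',cv2.resize(cv2.imread('pics/side17.png')[120:240,190:310],None,fx=5,fy=5,interpolation=cv2.INTER_CUBIC))
```

```text
t 32.27 pos [484.4  83.6  36.4] F [-1.2  0.2  0.5] g -0.001 j6 [-0.07 -0.03] x-ang -2.15 z-ang 87.85 down [ 0.  0. -1.]
```

View pics/z17.png

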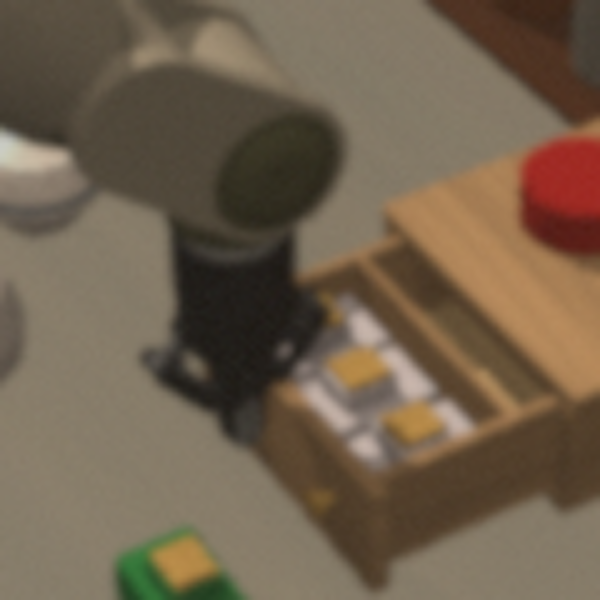

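The fingertip at about (238,206) is just in front of the panel's upper middle. Pushing gently now.

Call:
drive_tool([
  [0.004, 0, 0],
  [0.005, 0, 0],
  [0.006, 0, 0],
  [0.006, 0, 0],
  [0.006, 0, 0],
  [0.006, 0, 0],
], gripper=[1, 1, 1, 1, 1, 1], turn=[0, 0, 0, 0, 0, 0])

```text
time_s: 32.82
eef_pos: [517.5, 82.4, 35.9]
ee_rot: [0.707, -0.707, 0.014, -0.013]
force: [-4.4, 1.4, 2.8]
grip_width: 0.002
```

Call:
drive_tool([
  [0.006, 0, 0],
  [0.006, 0, 0],
  [0.006, 0, 0],
  [0.006, 0, 0],
  [0.006, 0, 0],
  [0.006, 0, 0],
], gripper=[1, 1, 1, 1, 1, 1], turn=[0, 0, 0, 0, 0, 0])

```text
time_s: 33.32
eef_pos: [553.8, 81.1, 35.9]
ee_rot: [0.707, -0.707, 0.013, -0.013]
force: [-5.6, 2.4, 1.9]
grip_width: 0.001
```

Call:
drive_tool([
  [0.006, 0, 0],
  [0.006, 0, 0],
  [0.006, 0, 0],
  [0.006, 0, 0],
  [0.006, 0, 0],
  [0.006, 0, 0],
], gripper=[1, 1, 1, 1, 1, 1], turn=[0, 0, 0, 0, 0, 0])

```text
time_s: 33.82
eef_pos: [589.8, 79.9, 35.9]
ee_rot: [0.707, -0.707, 0.013, -0.013]
force: [-5.1, 3.8, 2.6]
grip_width: -0.0
```

Steady at about 5 N, with no catch. Continuing.

Call:
drive_tool([
  [0.006, 0, 0],
  [0.006, 0, 0],
  [0.006, 0, 0],
  [0.006, 0, 0],
  [0.004, 0, 0],
  [0.003, 0, 0],
], gripper=[1, 1, 1, 1, 1, 1], turn=[0, 0, 0, 0, 0, 0])

```text
time_s: 34.32
eef_pos: [620.7, 78.6, 35.8]
ee_rot: [0.707, -0.707, 0.013, -0.013]
force: [-4.3, 2.0, 2.6]
grip_width: 0.002
```

Call:
drive_tool([
  [0.003, 0, 0],
  [0.003, 0, 0],
  [0.002, 0, 0],
  [0, 0, 0],
  [0, 0, 0],
], gripper=[1, 1, 1, 1, 1], turn=[0, 0, 0, 0, 0])

```text
time_s: 34.73
eef_pos: [628.6, 77.8, 36.0]
ee_rot: [-0.707, 0.707, -0.013, 0.014]
force: [-0.4, -0.0, -0.0]
grip_width: 0.001
```

Call:
drive_tool([
  [0.002, 0, 0],
  [0.002, 0, 0],
  [0.002, 0, 0],
  [0.001, 0, 0],
  [0, 0, 0],
  [0, 0, 0],
], gripper=[1, 1, 1, 1, 1, 1], turn=[0, 0, 0, 0, 0, 0])

```text
time_s: 35.23
eef_pos: [634.7, 77.6, 36.0]
ee_rot: [-0.707, 0.707, -0.014, 0.013]
force: [-6.8, -1.2, 2.3]
grip_width: 0.001
```

Call:
drive_tool([
  [0.002, 0, 0],
  [0.001, 0, 0],
  [0.001, 0, 0],
  [0, 0, 0],
  [0, 0, 0],
], gripper=[1, 1, 1, 1, 1], turn=[0, 0, 0, 0, 0])

```text
time_s: 35.65
eef_pos: [634.6, 77.6, 35.9]
ee_rot: [-0.707, 0.707, -0.017, 0.009]
force: [-30.5, -3.5, 16.0]
grip_width: -0.0
```

Hard stop at TCP x 634.7 (30 N). Back off and check.

Call:
drive_tool([
  [-0.01, 0, 0],
  [-0.03, 0, 0],
  [-0.035, 0, 0],
  [-0.035, -0.01, 0],
  [-0.02, -0.035, 0],
  [0, -0.04, 0],
  [0, -0.04, 0],
  [-0.035, -0.02, 0],
  [-0.035, 0, 0],
  [0, 0, 0],
], gripper=[1, 1, 1, 1, 1, 1, 1, 1, 1, 1], turn=[0, 0, 0, 0, 0, 0, 0, 0, 0, 0])

```text
time_s: 36.48
eef_pos: [435.7, 85.8, 181.9]
ee_rot: [0.707, -0.707, 0.013, -0.013]
force: [0.0, -0.6, -0.1]
grip_width: -0.001
```

Run:
```python
from lids import *
from st import show
show()
p,d=cap('top','top18.png'); W=world('top',d); np.save('top18.npy',d)
cap('side','side18.png')
print([(v,*W[v,240].round(0)[[0,2]]) for v in range(176,200,1)])
lids('top',p,d,dict(tall=(335,260,370,305),turq=(415,200,450,235)))
for q in ['drawer_front']:
    for r in ctrl.pinpoint('top',q)[:2]: print(q,round(r['score'],2),c2w('top',r['centre']).round(1))
```

```text
t 36.48 pos [435.7  85.8 181.9] F [ 0.  -0.6 -0.1] g -0.001 j6 [-0.07 -0.03] x-ang -2.11 z-ang 87.89 down [ 0.001 -0.    -1.   ]
[(176, np.float64(668.0), np.float64(106.0)), (177, np.float64(666.0), np.float64(104.0)), (178, np.float64(662.0), np.float64(109.0)), (179, np.float64(660.0), np.float64(104.0)), (180, np.float64(659.0), np.float64(95.0)), (181, np.float64(657.0), np.float64(89.0)), (182, np.float64(655.0), np.float64(88.0)), (183, np.float64(652.0), np.float64(89.0)), (184, np.float64(649.0), np.float64(90.0)), (185, np.float64(646.0), np.float64(94.0)), (186, np.float64(645.0), np.float64(77.0)), (187, np.float64(645.0), np.float64(60.0)), (188, np.float64(645.0), np.float64(40.0)), (189, np.float64(645.0), np.float64(17.0)), (190, np.float64(644.0), np.float64(1.0)), (191, np.float64(642.0), np.float64(-5.0)), (192, np.float64(638.0), np.float64(0.0)), (193, np.float64(635.0), np.float64(5.0)), (194, np.float64(632.0), np.float64(5.0)), (195, np.float64(630.0), np.float64(-2.0)), (196, np.float64(626.0), np.float64(6.0)), (197, np.float64(624.0), np.float64(-1.0)), (198, np.float64(622.0), np.float64(-2.0)), (199, np.float64(619.0), np.float64(-6.0))]
tall area 120 px 355.7 284.4 z 99.9 +- 0.33 W [ 388.9 -245.7   99.9] rc [12.  10.3] 83.7
turq area 128 px 433.4 218.1 z 68.7 +- 0.33 W [ 563.5 -458.9   68.7] rc [12.3 10.1] 18.4
drawer_front 0.81 [649.7  80.8  51.4]
```

View pics/top18.png

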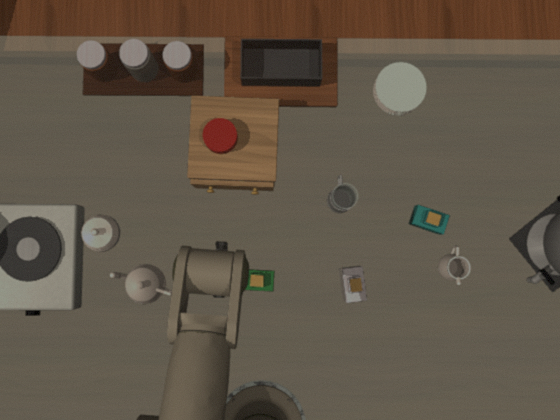

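View pics/side18.png

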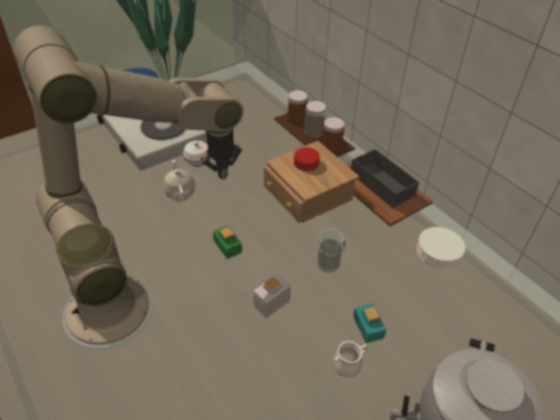

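Drawer shut: the panel's face is at x≈645, which is the board edge at 659 less its 14 mm thickness. The bystanders are where they were. Handing in.

```bash
python3 -c "
from rig import ctrl; print(ctrl.finish_job())"
```

```text
the job is handed in; nothing more can be done
None
```

The third low tin is packed, all three lids are pressed home, and the drawer is shut. I handed the job in at about 36.6 s; no verdict is reported.

- **Making room:** my first shoves moved tin_a only about 1 mm and tin_b about 10 mm. The fingertips turned out to be about 33 mm above the reported TCP, so they were pushing on the necks rather than the bodies. I then gripped each tin by its neck and moved it aside, which left a gap of about 69 mm.
- **Packing:** tin_c (the low white one) went in between them. The tall tin stayed on the table.
- **Lids:** each was pressed until the force jumped to 17–20 N. Afterwards they read about 86–87 mm above the table from the top camera and 86–88 mm from the side, against 87 mm for fully home and 91 mm for the rim.
- **Drawer:** it closed at a steady 4–6 N or so with nothing catching, then stopped hard at 30 N. The front panel sits at x≈645, about 138 mm from where it started and against the carcass.
- **Everything else:** the tall tin measured within 1 mm of its starting position. The turquoise tin I compared only against a rough early estimate, within about 5 mm. The green tin, glass, creamer, sugar bowl, teapot and coasters I checked by eye only, and they look unmoved.
- **Check that disagreed:** the `drawer_front` finder read x≈650, about 5 mm deeper than the depth picture. The finder is only good to about 4 mm, so I went with the depth reading and the hard stop.

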